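# Stow bottles in the empty covered cells, then lock the carrier

### The job

Draw the bolt right back, pull the blue carrier fully out of its dock, and stow the two or three brown bottles that stand on the front part of the bench upright in empty cells of the carrier, each right down on the cell's sunk cover plate; some cells already hold stock under their plates, so feel for the empty ones by pressing the plates (only over an empty cell does the plate sink to the floor). When all the bottles are in, push the carrier fully home again and only then shoot the bolt all the way into its keeper. Leave the cream vial by the carrier, the screw tin and the small loupe where they stand.

Things in the scene. Friction and masses are not known exactly. Their poses are not given: they have to be found in the camera images.
- dock: Aluminium dock flat on the bench, fixed, 222 x 236 mm plus a wing on its +y side, 90 mm wide, out to y = 221 mm; base plate 8 mm thick, 38 mm high rear stop. Origin: centre of its underside without the wing, on the bench top. x axis: the direction in which the carrier slides home; y axis: to the side of the bolt; z up.
- carrier (a joint): Slide of the blue carrier on the dock, m: 0 = fully home against the rear stop (as it starts), 0.070 = pulled right out; grows as it comes out, towards the dock's -x (the robot's side). Takes about 5 N to pull or push and stays where it is left.
- carrier_mid (a point): Centre of the carrier's rim (its top face, 58 mm above the bench); axes as the dock's; moves with it. Blue plastic block 134 (x) x 212 (y) mm, underside 10 mm above the bench, with six square cells 52 x 52 mm, 44 mm deep (floor 14 mm above the bench), two rows 70 mm apart along x, three columns 74 mm apart along y. At least as many cells are empty as there are bottles.
- pull_block (a point): Centre of the top of the black block on the middle of the carrier's front (robot-side) wall, for pulling and pushing; 20 mm (dock x) x 36 mm (dock y) x 58 mm high, its top 68 mm above the bench. Its free front face is 10 mm on the robot's side of this point, the carrier's wall 10 mm behind it; it can be pinched across its 36 mm. Axes as the dock's.
- bolt (a joint): Slide of the barrel bolt on the dock's wing, m: 0 = fully shot into the brass keeper on the carrier's side, 0.040 = fully drawn back; grows as it is drawn, towards the dock's +y, away from the carrier. It starts shot. Takes about 2.5 N and stays where it is left. Keeper and bolt are in line only when the carrier is home.
- bolt_knob (a point): Centre of the top of the bolt's upright red knob: round, 18 mm across, 32 mm tall, its top 74 mm above the bench, its foot level with the tops (42 mm above the bench) of the two dark guides beside it. Axes as the dock's; it moves with the bolt.
- cell0 (a point): Centre of the mouth of cell 0 of the carrier, level with the rim, moves with the carrier; axes as the dock's (front row, nearest the robot, +y column). Covered by a level grey plate, 4 mm thick, its top 2 mm below the rim at the start, held by friction; it sinks under about 2.5 N and stays. Cell empty: it sinks 38 mm, to the floor. Cell with stock: it stops hard after 6 mm.
- cell1 (a point): Centre of the mouth of cell 1 of the carrier, level with the rim, moves with the carrier; axes as the dock's (front row, nearest the robot, middle column). Covered by a level grey plate, 4 mm thick, its top 2 mm below the rim at the start, held by friction; it sinks under about 2.5 N and stays. Cell empty: it sinks 38 mm, to the floor. Cell with stock: it stops hard after 6 mm.
- cell2 (a point): Centre of the mouth of cell 2 of the carrier, level with the rim, moves with the carrier; axes as the dock's (front row, nearest the robot, -y column). Covered by a level grey plate, 4 mm thick, its top 2 mm below the rim at the start, held by friction; it sinks under about 2.5 N and stays. Cell empty: it sinks 38 mm, to the floor. Cell with stock: it stops hard after 6 mm.
- cell3 (a point): Centre of the mouth of cell 3 of the carrier, level with the rim, moves with the carrier; axes as the dock's (back row, +y column). Covered by a level grey plate, 4 mm thick, its top 2 mm below the rim at the start, held by friction; it sinks under about 2.5 N and stays. Cell empty: it sinks 38 mm, to the floor. Cell with stock: it stops hard after 6 mm.
- cell4 (a point): Centre of the mouth of cell 4 of the carrier, level with the rim, moves with the carrier; axes as the dock's (back row, middle column). Covered by a level grey plate, 4 mm thick, its top 2 mm below the rim at the start, held by friction; it sinks under about 2.5 N and stays. Cell empty: it sinks 38 mm, to the floor. Cell with stock: it stops hard after 6 mm.
- cell5 (a point): Centre of the mouth of cell 5 of the carrier, level with the rim, moves with the carrier; axes as the dock's (back row, -y column). Covered by a level grey plate, 4 mm thick, its top 2 mm below the rim at the start, held by friction; it sinks under about 2.5 N and stays. Cell empty: it sinks 38 mm, to the floor. Cell with stock: it stops hard after 6 mm.
- bottle0: Closed brown bottle with a white ribbed cap, in a weighted steel foot; 42 mm across, the foot 44 mm (12 mm high), 69 mm tall, about 180 g, starts upright on the bench; origin at the centre of its underside, z up through the cap. May be absent (there are two or three).
- bottle1: Closed brown bottle with a white ribbed cap, in a weighted steel foot; 42 mm across, the foot 44 mm (12 mm high), 69 mm tall, about 180 g, starts upright on the bench; origin at the centre of its underside, z up through the cap. May be absent (there are two or three).
- bottle2: Closed brown bottle with a white ribbed cap, in a weighted steel foot; 42 mm across, the foot 44 mm (12 mm high), 69 mm tall, about 180 g, starts upright on the bench; origin at the centre of its underside, z up through the cap. May be absent (there are two or three).
- vial: Bystander: cream vial with a black cap to the right of the carrier, 31 mm across, 54 mm tall; origin under its centre.
- tin: Bystander: round open tin of screws, 56 mm across, 15 mm high; origin under its centre.
- small_loupe: Bystander: small black eyeglass loupe, 37 mm across, 32 mm tall; origin under its centre.

How it is judged (in metres and radians):
On the way, in this order (a step that is already met when the one before it is completed fails the run):
1. the bolt is drawn back (value of joint bolt above 0.032 m), for 0.1 s.
2. the carrier is pulled out (value of joint carrier above 0.062 m), for 0.2 s.
3. every bottle stands upright, right down in a cell (z of each of bottle0, bottle1, bottle2 in the frame of carrier_mid below -0.034 m and angle between each of bottle0, bottle1, bottle2's own z axis and vertical below 0.15 rad and x of bottle0 in the frame of carrier_mid between -0.067 and 0.067 m and y of bottle0 in the frame of carrier_mid between -0.106 and 0.106 m and x of bottle1 in the frame of carrier_mid between -0.067 and 0.067 m and y of bottle1 in the frame of carrier_mid between -0.106 and 0.106 m and x of bottle2 in the frame of carrier_mid between -0.067 and 0.067 m and y of bottle2 in the frame of carrier_mid between -0.106 and 0.106 m and linear speed of each of bottle0, bottle1, bottle2 below 0.02 m/s), for 0.3 s.
4. the carrier is fully home (value of joint carrier below 0.006 m), for 0.2 s.
5. the bolt is shot into its keeper (value of joint bolt below 0.006 m), for 0.2 s.
At the end, for the whole second after the job is handed in: Every bottle present stands in a cell of the carrier (its centre within the carrier's outline, its underside at least 34 mm below the rim, upright within 0.15 rad) and is still; the carrier is home within 6 mm and the bolt shot to within 6 mm of its end (all of step 3 and value of joint each of carrier, bolt below 0.006 m); the robot touches nothing.
It fails at once if the bolt is out of its drawn position while the carrier is not home (value of joint bolt below 0.026 m and value of joint carrier above 0.012 m).
It fails at once if the vial is moved more than 3 cm (distance of vial from where it was at the start of the episode above 0.03 m).
It fails at once if the tin is moved more than 3 cm (distance of tin from where it was at the start of the episode above 0.03 m).
It fails at once if the small loupe is moved more than 3 cm (distance of small_loupe from where it was at the start of the episode above 0.03 m).
Of stock0, stock1, stock2, stock3, stock4, stock5 only 2 to 3 are there at a start; the rules pass over those that are not, and their reading is None.
Of bottle0, bottle1, bottle2 only 2 to 3 are there at a start; the rules pass over those that are not, and their reading is None.
At some moment in a run one of bottle0, bottle1, bottle2 may be knocked a few centimetres aside while the robot is not near it.
It also fails if it takes over 208 s, if anything falls off the work surface, if the arm or the gripper's body presses on something with over 40 N, if the wrist force passes 120 N, or if a joint passes its speed limit or range.

### The arm

A 6-joint arm with a two-finger parallel gripper is mounted at the origin on a cart in front of the work surface, level with it; the furniture and walls round the work are solid. World frame = base frame: x ahead of the robot, y to its left, z up, the work surface at z = 0. Lengths are in m, angles in degrees, forces in N, time in s.
With the tool pointing down it reaches from about 0.25 to 0.725 m from the base axis. Payload 9.7 kg.
Tool frame: the origin (TCP) lies midway between the tips of the shut fingers; the grasp point (between the pads) lies 19 mm behind it; z points along the fingers, y is the line along which they close (so a half turn about z gives the same grasp; the last joint's range is limited). The gripper opens to 85 mm and grips with 20 to 120 N. Pads are 22 mm wide; open, the fingers measure 114 mm over their backs; the gripper's body (76 mm by 85 mm) begins 54 mm behind the grasp point. The pads swing forward as they close: fully open they stand 13 mm farther back than shut.
Start: joints at [75.917, 4.979, 10.078, 95.1, 0, 90], TCP at [0.134, 0.533, 0.193] pointing down, gripper open.
Joint ranges: [-179.16, 179.16], [-48.56, 103.87], [-65.8, 70.77], [-126.05, 130.52], [-82.76, 87.17], [-180, 180]. Speed limits (degrees/s): [127.2, 127.2, 147.25, 180, 180, 180].

### API

Orientations are given as [roll, pitch, yaw] about the fixed x, y, z axes, in that order (R = Rz(yaw) Ry(pitch) Rx(roll)).
In Python, from workcell import bot gives the robot as it stands.
- The arm moves only by the shell command python3 -m crank 'ROWS' [FORCE]. ROWS is JSON, a list of rows, each an object with "gripper": the finger opening in mm, from 0 to 85.4; "travel": the shift along the tool's x, y, z in mm, a list of three; "twist": the turn, a rotation vector about the tool's x, y, z in rad, a list of three. In form: [{"gripper": gripper, "travel": [tx, ty, tz], "twist": [rx, ry, rz]}, ...]. A call has 1 to 12 rows; each row shifts and turns the commanded pose from where the row before left it, along the tool's axes as they then stand; what a row does not reach is not made up. A row lasts 1/8 s, in which the tool goes at most 62.5 mm and 10.7 degrees, less where a joint would pass 70% of its speed; a pose out of reach is approached as far as the arm can. A call is refused whole if a number of a shift passes 62.5 or a number of a turn 0.188, either way. A call with a gripper value outside its range is refused whole. The fingers move at their own pace and stop on an object; FORCE is the grip in N (left out, the last holds). Time passes only in rows, so rows that do not move let the fingers close. It gives the time, the measured TCP pose, the force, the opening and the grip force at its end, in the units of the state.
- bot.get_obs(): the state, without advancing time (a new reading comes with each control period).
- bot.camera(name): name is "scene" or "top" or "wrist"; returns the picture (384x512x3 uint8, red, green, blue); there is no depth.
- bot.calibration(name): a dict with "vfov" (degrees; the focal length in pixels is half the picture's height over the tangent of half this angle, whatever the lens; pixels are square), "cx", "cy" (the principal point, pixels), "camera_from_world" (4x4, takes a point from world to camera coordinates). Camera axes: x right, y down, z forward; pixel columns grow to the right and rows downward; lengths in m; the calibration is good to about 2 mm. A picture is of the moment at which its call begins: read the wrist's pose just before it. calibration takes no time and is no camera call; for the wrist camera it gives the pose at the moment of the call.
- bot.job_done(): hands the job in; it is judged then, once.
The state is a dict: "time": time; "q": joint angles; "qd": joint speeds; "joint_efforts": joint torques, N m; "ee_pos": TCP position; "tcp_rot": TCP orientation; "wrist_force": force on the tool from outside, world axes, zero at the start; "torque": the same for the moment, N m; "opening": finger opening in m; "grasp_force": force on a finger pad.
Only numpy, scipy, OpenCV 4.12 (cv2) and the standard library are available. Lean on these libraries where they do the work, as an engineer would, in place of code of your own. Each camera call takes 0.05 s, during which the arm holds its last target. There are 200 camera calls.

## Working session

There is one attempt and no reset: what is moved stays moved. The work goes in short steps, Python scripts to look and compute and a shell command to move; the robot and the scene stay as the last step left them, time stands still between calls to the robot, and variables do not carry over. Pictures are saved under pics/ and viewed, at most 16 in all, crops included, and the job is handed in when it is done.

```bash
mkdir -p pics; ls; python3 - <<'E'
from workcell import bot
import cv2,numpy as np
np.set_printoptions(precision=4,suppress=True)
print(bot.get_obs())
ims=[]
for n in("top","scene"):
    im=bot.camera(n)[:,:,::-1].copy(); cv2.imwrite(f"pics/{n}0.png",im)
    c=bot.calibration(n);print(n,c)
    cv2.imwrite(f"pics/{n}0_big.png",cv2.resize(im,(800,600)))
E
```

```text
pics
{'time': 0.0, 'q': array([75.9164,  5.0108, 10.0334, 95.0991, -0.0011, 89.9976]), 'qd': array([ 0.0599, -0.0399, -0.0424, -0.0013,  0.0206, -0.0516]), 'joint_efforts': array([ -0.0006, -52.039 ,  46.4802,   0.0166,  -0.0001,  -0.    ]), 'ee_pos': array([0.1338, 0.5332, 0.1923]), 'tcp_rot': array([-179.9235,    0.0011,  165.9188]), 'wrist_force': array([-0.3283, -0.1625,  0.4742]), 'torque': array([-0.0372,  0.013 , -0.0219]), 'grasp_force': 0.0, 'opening': 0.08537147397061892}
top {'vfov': 44.629039845783346, 'cx': 260.6061562294594, 'cy': 197.1957855192742, 'camera_from_world': array([[-0.0046, -1.    , -0.0084,  0.0663],
       [-0.9946,  0.0054, -0.1034,  0.5458],
       [ 0.1034,  0.0078, -0.9946,  1.3822],
       [ 0.    ,  0.    ,  0.    ,  1.    ]])}
scene {'vfov': 56.84579750918906, 'cx': 256.1438254557273, 'cy': 190.4572250026081, 'camera_from_world': array([[ 0.8127, -0.5826, -0.0095, -0.4196],
       [-0.4537, -0.6226, -0.6376,  0.3336],
       [ 0.3656,  0.5224, -0.7703,  0.7618],
       [ 0.    ,  0.    ,  0.    ,  1.    ]])}
```

View pics/top0_big.png

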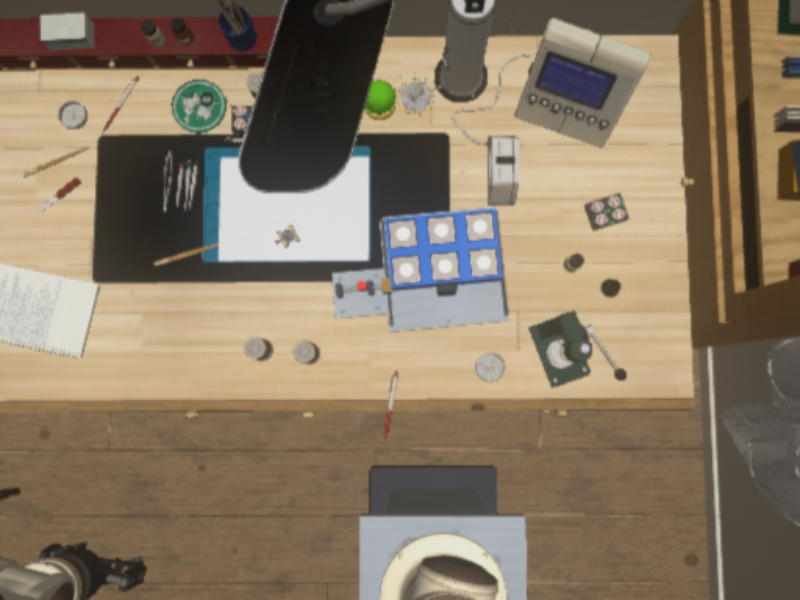

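View pics/scene0_big.png

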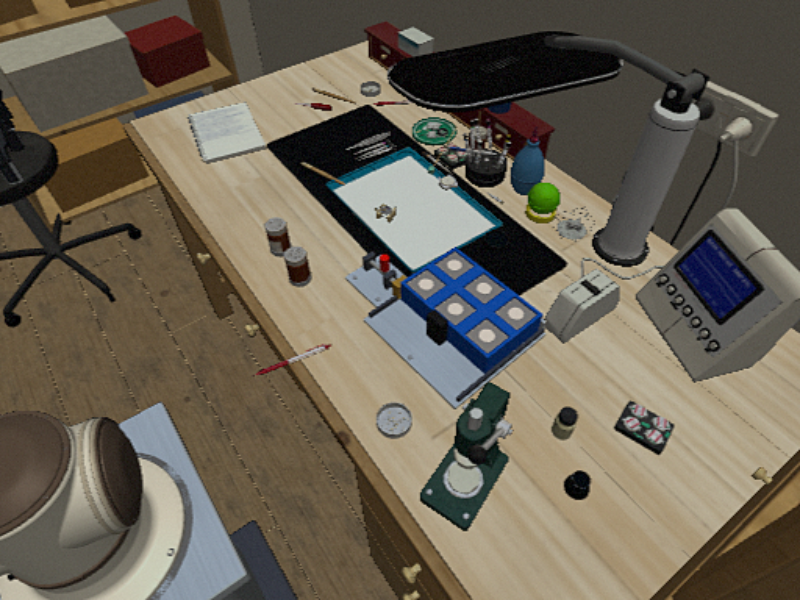

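The top view (big pixels) shows the blue carrier at (442,248), red knob at (362,286) and black block at (447,288). Two bottles stand at (257,348) and (305,351). The tin is at (490,366), the vial at (573,262) and the loupe at (611,288). The scene view confirms only two bottles.

```bash
cat > h.py <<'E'
from workcell import bot
import cv2,numpy as np
np.set_printoptions(precision=4,suppress=True)
def ray(c,px):
    f=192/np.tan(np.radians(c["vfov"]/2)); M=c["camera_from_world"]
    d=np.array([(px[0]-c["cx"])/f,(px[1]-c["cy"])/f,1.])
    return -M[:3,:3].T@M[:3,3], M[:3,:3].T@d
def onz(c,px,z):
    o,d=ray(c,px); return o+d*(z-o[2])/d[2]
def proj(c,p):
    f=192/np.tan(np.radians(c["vfov"]/2)); q=c["camera_from_world"]@np.append(p,1)
    return np.array([f*q[0]/q[2]+c["cx"],f*q[1]/q[2]+c["cy"]])
def two(c1,p1,c2,p2):
    A=[];b=[]
    for c,p in((c1,p1),(c2,p2)):
        o,d=ray(c,p);d/=np.linalg.norm(d);P=np.eye(3)-np.outer(d,d);A.append(P);b.append(P@o)
    return np.linalg.lstsq(np.vstack(A),np.hstack(b),rcond=None)[0]
def blobs(m,amin=15):
    n,l,s,ce=cv2.connectedComponentsWithStats(m.astype(np.uint8))
    return [(ce[i],s[i]) for i in range(1,n) if s[i][4]>=amin]
def hsv(im): return [a.astype(int) for a in cv2.split(cv2.cvtColor(im,cv2.COLOR_BGR2HSV))]
E
python3 - <<'E'
from h import *
im=cv2.imread("pics/top0.png");c=bot.calibration("top");h,s,v=hsv(im)
H,W=h.shape
R=np.zeros((H,W),bool);R[125:185,235:330]=1
blue=(h>105)&(h<125)&(s>150)&R
pts=np.argwhere(blue)[:,::-1].astype(np.float32)
# largest blob, corners on rim plane
n,l,st,ce=cv2.connectedComponentsWithStats(blue.astype(np.uint8)); k=1+np.argmax(st[1:,4]);print(st[k])
p=np.argwhere(l==k)[:,::-1]
w=np.array([onz(c,q,.058)[:2] for q in p]).astype(np.float32)*1000
r=cv2.minAreaRect(w);print("carrier",r)
# white plates centres
for ce_,s_ in blobs((s<40)&(v>225)&R): print("plate",ce_,s_[4],onz(c,ce_,.056))
for ce_,s_ in blobs(((h<8)|(h>172))&(s>140)&(v>120)&R,4): print("red",ce_,s_[4],onz(c,ce_,.074))
for ce_,s_ in blobs((v<45)&R,10): print("blk",ce_,s_,onz(c,ce_,.068))
for nme,q,z in(("b",(257,346),.069),("b",(305,350),.069),("tin",(490,366),.015),("vial",(574,261),.054),("loupe",(611,288),.032),("scope",(572,345),.1)):
    print(nme,onz(c,np.array(q)*.64,z))
E
```

```text
[249 137  54  44 572]
carrier ((666.497802734375, 4.836845397949219), (130.29815673828125, 149.19027709960938), 49.020286560058594)
plate [306.7391 144.5217] 46 [ 0.7008 -0.0753  0.056 ]
plate [282.     146.7561] 41 [ 0.6945 -0.0013  0.056 ]
plate [257.5 149. ] 44 [0.6881 0.072  0.056 ]
plate [309.3261 167.6304] 46 [ 0.6309 -0.0819  0.056 ]
plate [284.3696 169.8913] 46 [ 0.6245 -0.0077  0.056 ]
plate [259.5814 172.0233] 43 [0.6185 0.0661 0.056 ]
b [0.4723 0.3441 0.069 ]
b [0.4644 0.2543 0.069 ]
tin [ 0.4343 -0.0957  0.015 ]
vial [ 0.632  -0.2547  0.054 ]
loupe [ 0.5826 -0.3292  0.032 ]
scope [ 0.4696 -0.2364  0.1   ]
```

```bash
cat >> h.py <<'E'
YAW=np.radians(5.0)
def D(p):  # world -> dock-aligned axes
    c,s=np.cos(YAW),np.sin(YAW); return np.array([c*p[0]+s*p[1],-s*p[0]+c*p[1],*p[2:3]])
def go(p,z=None):  # travel (mm) in tool axes (psi=5) from measured TCP to p
    o=bot.get_obs(); e=D(o["ee_pos"]); d=D(np.array(p))-e[:len(D(np.array(p)))]
    print("travel x %.1f y %.1f"%(d[0]*1e3,-d[1]*1e3),"z %.1f"%(-(z-e[2])*1e3) if z is not None else "")
E
python3 - <<'E'
from h import *
im=cv2.imread("pics/top0.png");c=bot.calibration("top");h,s,v=hsv(im)
R=np.zeros(h.shape,bool);R[165:200,205:300]=1
for ce_,s_ in blobs(((h<8)|(h>172))&(s>140)&(v>100)&R,4): k=onz(c,ce_,.07);print("red",ce_,s_,k,D(k))
for ce_,s_ in blobs((v<60)&R,8): k=onz(c,ce_,.068);print("blk",ce_,s_,k,D(k))
print("mid",D(np.array([.6598,-.0047])))
c2=bot.calibration("scene")
print("lamp",two(c,np.array([252,180])*.64,c2,np.array([391,85])*.64),two(c,np.array([335,187])*.64,c2,np.array([410,100])*.64))
im2=cv2.imread("pics/scene0.png");h,s,v=hsv(im2)
R=np.zeros(h.shape,bool);R[150:180,230:260]=1
for ce_,s_ in blobs(((h<8)|(h>172))&(s>140)&(v>100)&R,4): print(ce_,s_);print(two(c,(231.7,183),c2,ce_))
E
python3 -m crank '[{"gripper":60,"travel":[0,0,0],"twist":[0,0,0.187]},{"gripper":60,"travel":[0,0,0],"twist":[0,0,0.187]},{"gripper":60,"travel":[0,0,0],"twist":[0,0,0.187]},{"gripper":60,"travel":[0,0,0],"twist":[0,0,0.187]},{"gripper":60,"travel":[0,0,0],"twist":[0,0,0.187]},{"gripper":60,"travel":[0,0,0],"twist":[0,0,0.187]},{"gripper":60,"travel":[0,0,0],"twist":[0,0,0.187]},{"gripper":60,"travel":[0,0,0],"twist":[0,0,0.187]},{"gripper":60,"travel":[0,0,0],"twist":[0,0,0.187]},{"gripper":60,"travel":[0,0,0],"twist":[0,0,0.187]},{"gripper":60,"travel":[0,0,0],"twist":[0,0,0.187]},{"gripper":60,"travel":[0,0,0],"twist":[0,0,0.187]}]'
```

```text
red [231.1739 182.4348] [229 180   5   6  23] [0.5859 0.1495 0.07  ] [0.5967 0.0979 0.07  ]
mid [ 0.6569 -0.0622]
lamp [0.7257 0.3112 0.2865] [0.6863 0.1786 0.3386]
[245.619  164.5714] [243 163   6   4  21]
[0.5845 0.1468 0.077 ]
time: 1.6
ee_pos: [0.2864, 0.4495, 0.193]
tcp_rot: [-172.4, 2.2, 53.0]
wrist_force: [0.4, 0.8, 0.1]
opening: 0.0601
grasp_force: 0.0
```

```bash
python3 -m crank '[{"gripper":60,"travel":[0,0,0],"twist":[0,0,0.187]},{"gripper":60,"travel":[0,0,0],"twist":[0,0,0.187]},{"gripper":60,"travel":[0,0,0],"twist":[0,0,0.187]},{"gripper":60,"travel":[0,0,0],"twist":[0,0,0]}]'
```

```text
time: 2.1
ee_pos: [0.3783, 0.3381, 0.194]
tcp_rot: [-167.6, 7.5, 34.0]
wrist_force: [0.2, 1.5, -0.5]
opening: 0.06
grasp_force: 0.0
```

```bash
python3 - <<'E'
from h import *
o=bot.get_obs();print(o["q"],o["qd"],o["ee_pos"],o["tcp_rot"],o["time"])
im=bot.camera("scene")[:,:,::-1];cv2.imwrite("pics/s1.png",cv2.resize(im,(800,600)))
E
```

```text
[ 33.9301   6.5284  10.5939 101.5662  12.3949 179.9434] [ 4.1027 -0.4959  0.0026 -0.8808  0.3516  0.0165] [0.3783 0.3381 0.194 ] [-167.5978    7.4886   33.9858] 2.1
```

View pics/s1.png

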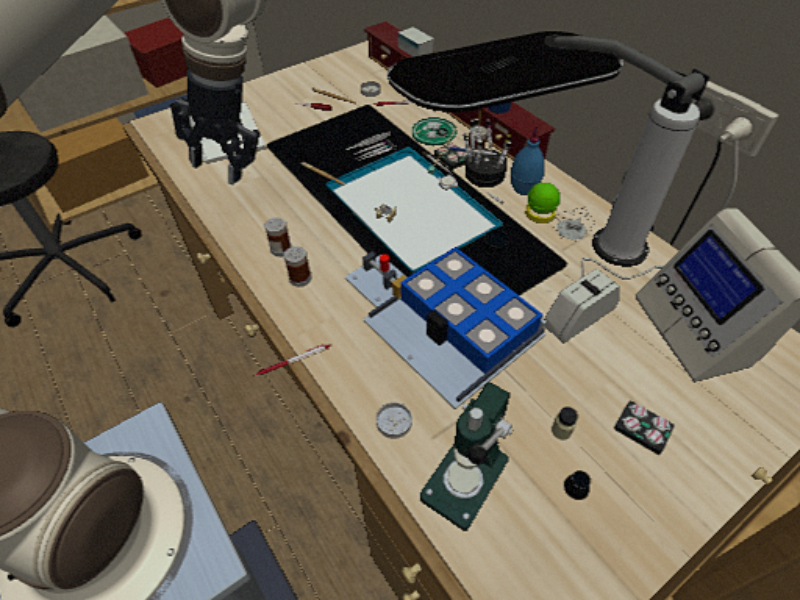

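The view shows the bench unchanged, with the gripper above the left front area. Joint 6 ran into its limit because ψ = q1 − q6 + 180. I'll turn the other way, to yaw −175.

```bash
python3 -m crank '[{"gripper":60,"travel":[0,0,0],"twist":[0,0,-0.187]},{"gripper":60,"travel":[0,0,0],"twist":[0,0,-0.187]},{"gripper":60,"travel":[0,0,0],"twist":[0,0,-0.187]},{"gripper":60,"travel":[0,0,0],"twist":[0,0,-0.187]},{"gripper":60,"travel":[0,0,0],"twist":[0,0,-0.187]},{"gripper":60,"travel":[0,0,0],"twist":[0,0,-0.187]},{"gripper":60,"travel":[0,0,0],"twist":[0,0,-0.187]},{"gripper":60,"travel":[0,0,0],"twist":[0,0,-0.187]},{"gripper":60,"travel":[0,0,0],"twist":[0,0,-0.187]},{"gripper":60,"travel":[0,0,0],"twist":[0,0,-0.187]},{"gripper":60,"travel":[0,0,0],"twist":[0,0,-0.187]},{"gripper":60,"travel":[0,0,0],"twist":[0,0,-0.187]}]'
cat >> h.py <<'E'
from scipy.spatial.transform import Rotation as Ro
def go(p,z=None):  # travel (mm), twist from measured TCP to world p at yaw -175, tool down
    o=bot.get_obs(); T=Ro.from_euler("xyz",o["tcp_rot"],degrees=True); G=Ro.from_euler("xyz",[180,0,-175],degrees=True)
    p=np.array([p[0],p[1],o["ee_pos"][2] if z is None else z])
    print("twist",(T.inv()*G).as_rotvec(),"travel(aligned) mm",G.inv().apply(p-o["ee_pos"])*1e3,"travel(now)",T.inv().apply(p-o["ee_pos"])*1e3)
E
python3 -c "
from h import *
go((.5859,.1495),.2);print(bot.get_obs()['q'])"
```

```text
time: 3.65
ee_pos: [0.3754, 0.3418, 0.1947]
tcp_rot: [178.0, -14.3, 162.9]
wrist_force: [-0.4, 0.3, 0.9]
opening: 0.0598
grasp_force: 0.0
twist [ 0.0827 -0.2392 -0.3883] travel(aligned) mm [-192.9337 -209.9308   -5.2922] travel(now) [-248.5156 -119.3574  -72.912 ]
[ 34.4551   6.4526  10.5977 101.5274  12.4071  51.0194]
```

```bash
python3 -m crank '[{"gripper":60,"travel":[0,0,0],"twist":[0.0276,-0.0797,-0.1294]},{"gripper":60,"travel":[0,0,0],"twist":[0.0276,-0.0797,-0.1294]},{"gripper":60,"travel":[0,0,0],"twist":[0.0276,-0.0797,-0.1294]},{"gripper":60,"travel":[0,0,0],"twist":[0,0,0]}]'
python3 -c "
from h import *
go((.5859,.1495),.14);print(bot.get_obs()['q'])"
```

```text
time: 4.15
ee_pos: [0.3746, 0.3421, 0.1954]
tcp_rot: [-180.0, -0.0, -175.3]
wrist_force: [0.1, 0.0, 0.1]
opening: 0.0602
grasp_force: 0.0
twist [-0.0004 -0.0001 -0.0051] travel(aligned) mm [-193.6849 -210.3249   55.386 ] travel(now) [-194.7505 -209.3181   55.4632]
[42.4166 -0.8052  4.3899 95.2131 -0.0172 37.7066]
```

```bash
python3 -m crank '[{"gripper":60,"travel":[-40,-42,0],"twist":[0,0,-0.005]},{"gripper":60,"travel":[-40,-42,0],"twist":[0,0,0]},{"gripper":60,"travel":[-40,-42,0],"twist":[0,0,0]},{"gripper":60,"travel":[-40,-42,15],"twist":[0,0,0]},{"gripper":60,"travel":[-34,-42,20],"twist":[0,0,0]},{"gripper":60,"travel":[0,0,20],"twist":[0,0,0]},{"gripper":60,"travel":[0,0,0],"twist":[0,0,0]}]'
python3 - <<'E'
from h import *
c=bot.calibration("wrist");o=bot.get_obs()
im=bot.camera("wrist")[:,:,::-1].copy();cv2.imwrite("pics/w1.png",im)
h,s,v=hsv(im)
for ce_,s_ in blobs(((h<8)|(h>172))&(s>140)&(v>60),30): print(ce_,s_,onz(c,ce_,.074),onz(c,ce_,.06))
print(o["ee_pos"],c["camera_from_world"])
E
```

```text
time: 5.03
ee_pos: [0.5862, 0.1469, 0.1377]
tcp_rot: [-179.9, -0.3, -175.4]
wrist_force: [-0.1, 0.5, -0.0]
opening: 0.0597
grasp_force: 0.0
[211.8434  15.2651] [207   0  12  26  83] [0.4415 0.1023 0.074 ] [0.4369 0.1    0.06  ]
[256.4497 189.9245] [248 179  18  22 318] [0.583 0.15  0.074] [0.5865 0.1505 0.06  ]
[0.5862 0.1469 0.1377] [[-0.0796  0.9968 -0.0006 -0.1001]
 [ 0.9642  0.0772  0.2538 -0.5946]
 [ 0.253   0.0196 -0.9673  0.1727]
 [ 0.      0.      0.      1.    ]]
```

View pics/w1.png

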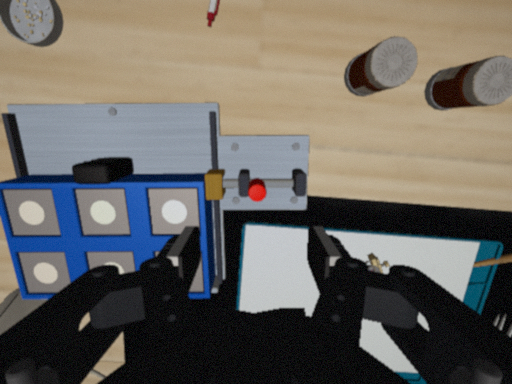

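The wrist view shows the red knob at (257,190), with dark guides at (244,183) and (298,183). The brass keeper is at (214,185) and the block at (103,170).

```bash
python3 -m crank '[{"gripper":32,"travel":[0,5,0],"twist":[0,0,0.005]},{"gripper":32,"travel":[0,0,0],"twist":[0,0,0]},{"gripper":32,"travel":[0,0,25],"twist":[0,0,0]},{"gripper":32,"travel":[0,0,25],"twist":[0,0,0]},{"gripper":32,"travel":[0,0,20],"twist":[0,0,0]},{"gripper":32,"travel":[0,0,16],"twist":[0,0,0]},{"gripper":32,"travel":[0,0,0],"twist":[0,0,0]}]'
python3 -c "
from h import *
go((.5855,.1515),.05)"
```

```text
time: 5.95
ee_pos: [0.5858, 0.1523, 0.0531]
tcp_rot: [-179.9, -0.1, -175.5]
wrist_force: [-0.6, -0.1, 0.1]
opening: 0.0317
grasp_force: 0.0
twist [-0.0017 -0.0024 -0.0085] travel(aligned) mm [ 0.3756 -0.7697  3.1354] travel(now) [ 0.3613 -0.7675  3.1376]
```

Clear descent. Close with 20 N, then draw 41 mm along +y.

```bash
python3 -m crank '[{"gripper":0,"travel":[0,0,0],"twist":[0,0,0]},{"gripper":0,"travel":[0,0,0],"twist":[0,0,0]},{"gripper":0,"travel":[0,0,0],"twist":[0,0,0]},{"gripper":0,"travel":[0,0,0],"twist":[0,0,0]}]' 25
python3 -m crank '[{"gripper":0,"travel":[0,6,0],"twist":[0,0,0]},{"gripper":0,"travel":[0,8,0],"twist":[0,0,0]},{"gripper":0,"travel":[0,8,0],"twist":[0,0,0]},{"gripper":0,"travel":[0,8,0],"twist":[0,0,0]},{"gripper":0,"travel":[0,6,0],"twist":[0,0,0]},{"gripper":0,"travel":[0,4,0],"twist":[0,0,0]},{"gripper":0,"travel":[0,0,0],"twist":[0,0,0]}]'
```

```text
time: 6.45
ee_pos: [0.5866, 0.1522, 0.0542]
tcp_rot: [-179.9, -0.0, -175.5]
wrist_force: [1.1, -0.0, 0.2]
opening: -0.0
grasp_force: 0.0
time: 7.32
ee_pos: [0.5833, 0.1923, 0.0538]
tcp_rot: [-179.9, -0.1, -175.5]
wrist_force: [-0.1, -0.1, 1.0]
opening: -0.0003
grasp_force: 0.0
```

```bash
python3 - <<'E'
from h import *
im=bot.camera("wrist")[:,:,::-1].copy();im2=bot.camera("scene")[:,:,::-1].copy()
cv2.imwrite("pics/w2.png",np.hstack([cv2.resize(im[100:340,120:420],(400,320)),cv2.resize(im2[100:260,170:370],(400,320))]))
E
```

```text
(no output)
```

View pics/w2.png

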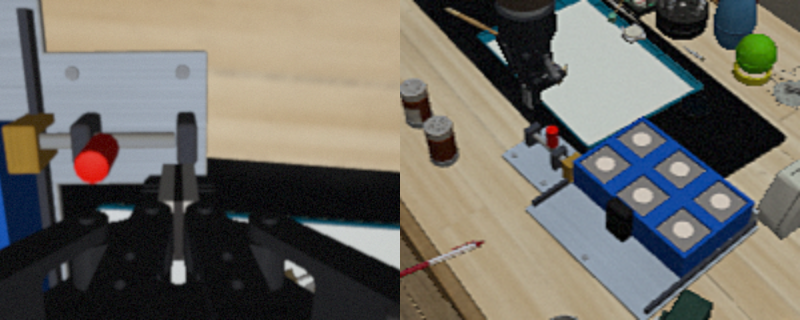

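The knob has not moved. The closed fingers came down beyond it, on the far (+x) side, so I'm remeasuring it in this view.

```bash
python3 - <<'E'
from h import *
c=bot.calibration("wrist");o=bot.get_obs()
im=bot.camera("wrist")[:,:,::-1].copy();cv2.imwrite("pics/w3.png",im)
h,s,v=hsv(im)
red=((h<8)|(h>172))&(s>140)
for t in(60,200):
  for ce_,s_ in blobs(red&(v>t),60): print(t,ce_,s_,onz(c,ce_,.074),onz(c,ce_,.058))
print(o["ee_pos"],proj(c,o["ee_pos"]))
w1=cv2.imread("pics/w1.png");h,s,v=hsv(w1)
for t in(60,200):
  for ce_,s_ in blobs(((h<8)|(h>172))&(s>140)&(v>t),60): print("w1",t,ce_,s_)
E
```

```text
60 [192.2028 218.5734] [176 200  33  39 858] [0.5808 0.1532 0.074 ] [0.5871 0.1498 0.058 ]
200 [188.4659 224.9636] [177 214  24  23 440] [0.5854 0.1509 0.074 ] [0.5921 0.1472 0.058 ]
[0.5833 0.192  0.0538] [252.7263 215.8552]
w1 60 [211.8434  15.2651] [207   0  12  26  83]
w1 60 [256.4497 189.9245] [248 179  18  22 318]
w1 200 [256.7297 192.8   ] [249 186  16  15 185]
```

```bash
python3 - <<'E'
from h import *
c=bot.calibration("wrist");c1=dict(c);M=np.eye(4)
M[:3]=[[-0.0796,0.9968,-0.0006,-0.1001],[0.9642,0.0772,0.2538,-0.5946],[0.253,0.0196,-0.9673,0.1727]]
c1["camera_from_world"]=M
p=two(c1,(256.7,192.8),c,(188.5,225));print(p,proj(c1,p),proj(c,p))
f=192/np.tan(np.radians(c["vfov"]/2));d=(c["camera_from_world"]@np.append(p,1))[2];print(f,d,24*d/f)
ct=bot.calibration("top");im=bot.camera("top")[:,:,::-1].copy();h,s,v=hsv(im)
for ce_,s_ in blobs(((h<8)|(h>172))&(s>140)&(v>100)&(np.arange(512)[None]>215)&(np.arange(512)[None]<260),6): print(ce_,s_,two(ct,ce_,c,(190.5,222)))
print(proj(c,[.5833,.192,.0538]), c["camera_from_world"])
w=cv2.imread("pics/w3.png")[150:384,120:400]
cv2.circle(w,(253-120,216-150),2,(0,255,0),1)
cv2.imwrite("pics/w3c.png",cv2.resize(w,None,fx=2.4,fy=2.4))
E
```

```text
[0.5862 0.1505 0.0722] [256.7    192.7868] [188.5356 225.0732]
267.1852270751793 0.1730192219261732 0.015541507933220263
[232.2857 183.    ] [231 182   3   3   7] [0.5867 0.1482 0.0618]
[252.9061 215.7602] [[-0.077   0.997  -0.0012 -0.1467]
 [ 0.9632  0.0747  0.2583 -0.5732]
 [ 0.2576  0.0187 -0.9661  0.0889]
 [ 0.      0.      0.      1.    ]]
```

View pics/w3c.png

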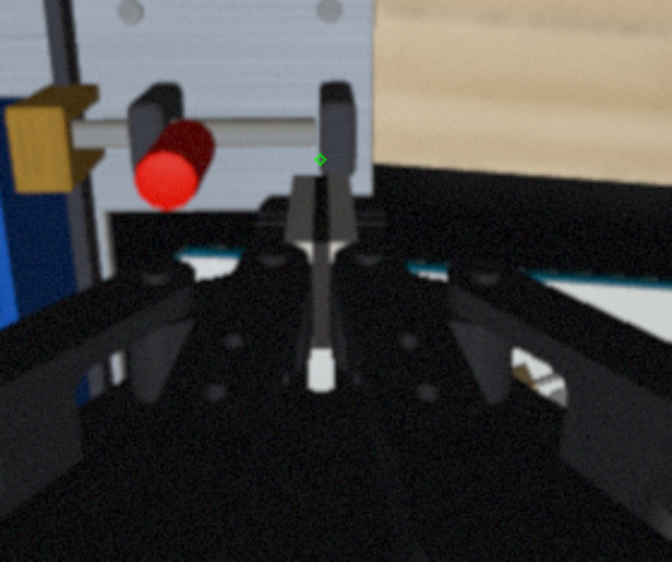

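```bash
python3 - <<'E'
from h import *
c=bot.calibration("wrist");cs=bot.calibration("scene")
t=bot.get_obs()["ee_pos"];print(t,proj(cs,t),two(cs,(234,151.5),c,(253.3,225)))
for dz in(0,.01,.02,.03):
  print(dz,[proj(c,t+[dx,dx*.087,dz]) for dx in(-.011,0,.011)],proj(cs,t+[0,0,dz]))
im=bot.camera("scene")[:,:,::-1][120:190,200:290].copy()
q=proj(cs,t)-[200,120]; im=cv2.resize(im,None,fx=6,fy=6,interpolation=cv2.INTER_CUBIC);cv2.circle(im,tuple(int(a*6+3) for a in q),4,(0,255,0),1)
cv2.imwrite("pics/s4.png",im)
E
```

```text
[0.5834 0.1918 0.0539] [236.304  161.3184] [0.5756 0.1913 0.0965]
0 [array([252.553 , 201.0404]), array([252.7157, 215.8476]), array([252.8735, 230.2187])] [236.304  161.3184]
0.01 [array([252.4916, 205.392 ]), array([252.6639, 220.9205]), array([252.8309, 235.9677])] [236.1224 158.8952]
0.02 [array([252.4231, 210.2422]), array([252.6063, 226.5652]), array([252.7835, 242.354 ])] [235.938  156.4355]
0.03 [array([252.3464, 215.6822]), array([252.5419, 232.884 ]), array([252.7306, 249.4898])] [235.7508 153.9382]
```

View pics/s4.png

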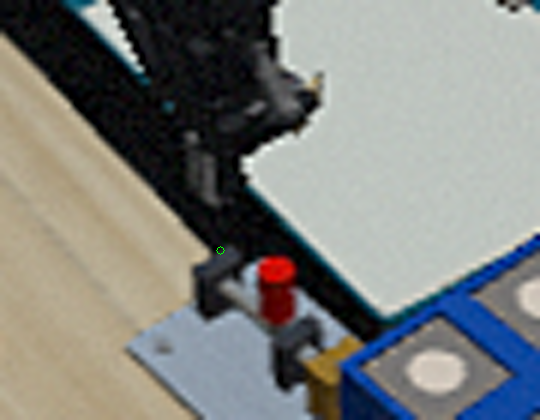

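The tip shows at (235.5,154) in the scene view, but the reported TCP projects to (236,161). The real fingertips therefore sit about 30 mm above the reported TCP, so they closed over the knob. I'll check that by touching the bench to the left of the dock.

```bash
python3 -m crank '[{"gripper":0,"travel":[0,20,0],"twist":[0,0,0]},{"gripper":0,"travel":[0,20,0],"twist":[0,0,0]},{"gripper":0,"travel":[0,15,0],"twist":[0,0,0]},{"gripper":0,"travel":[0,0,20],"twist":[0,0,0]},{"gripper":0,"travel":[0,0,20],"twist":[0,0,0]},{"gripper":0,"travel":[0,0,6],"twist":[0,0,0]},{"gripper":0,"travel":[0,0,0],"twist":[0,0,0]}]'
python3 -m crank '[{"gripper":0,"travel":[0,0,4],"twist":[0,0,0]},{"gripper":0,"travel":[0,0,4],"twist":[0,0,0]},{"gripper":0,"travel":[0,0,0],"twist":[0,0,0]}]'
```

```text
time: 8.45
ee_pos: [0.5787, 0.2467, 0.0073]
tcp_rot: [-179.9, -0.1, -175.5]
wrist_force: [-0.1, 1.0, 0.2]
opening: -0.0001
grasp_force: 0.0
time: 8.82
ee_pos: [0.5789, 0.2467, -0.0004]
tcp_rot: [-179.9, -0.1, -175.5]
wrist_force: [0.3, -0.0, -0.3]
opening: 0.0001
grasp_force: 0.0
```

```bash
python3 -m crank '[{"gripper":0,"travel":[0,0,5],"twist":[0,0,0]},{"gripper":0,"travel":[0,0,5],"twist":[0,0,0]},{"gripper":0,"travel":[0,0,0],"twist":[0,0,0]}]'
python3 -m crank '[{"gripper":0,"travel":[0,0,4],"twist":[0,0,0]},{"gripper":0,"travel":[0,0,4],"twist":[0,0,0]},{"gripper":0,"travel":[0,0,0],"twist":[0,0,0]}]'
```

```text
time: 9.2
ee_pos: [0.5786, 0.2466, -0.011]
tcp_rot: [-179.9, -0.1, -175.5]
wrist_force: [-0.4, -0.1, 0.7]
opening: 0.0001
grasp_force: 0.0
time: 9.57
ee_pos: [0.5787, 0.2467, -0.0187]
tcp_rot: [-179.9, -0.1, -175.5]
wrist_force: [0.2, -0.3, 0.1]
opening: 0.0002
grasp_force: 0.0
```

```bash
python3 -m crank '[{"gripper":0,"travel":[0,0,2],"twist":[0,0,0]},{"gripper":0,"travel":[0,0,2],"twist":[0,0,0]},{"gripper":0,"travel":[0,0,0],"twist":[0,0,0]}]'
```

```text
time: 9.95
ee_pos: [0.5789, 0.2467, -0.0224]
tcp_rot: [-179.9, -0.1, -175.5]
wrist_force: [-0.5, 0.7, 0.7]
opening: -0.0002
grasp_force: 0.0
```

```bash
python3 -m crank '[{"gripper":0,"travel":[0,0,2],"twist":[0,0,0]},{"gripper":0,"travel":[0,0,2],"twist":[0,0,0]},{"gripper":0,"travel":[0,0,0],"twist":[0,0,0]}]'; python3 -m crank '[{"gripper":0,"travel":[0,0,2],"twist":[0,0,0]},{"gripper":0,"travel":[0,0,1],"twist":[0,0,0]},{"gripper":0,"travel":[0,0,0],"twist":[0,0,0]}]'
python3 - <<'E'
from h import *
cs=bot.calibration("scene");t=bot.get_obs()["ee_pos"]
im=bot.camera("scene")[:,:,::-1][110:200,170:290].copy()
q=proj(cs,t)-[170,110]; im=cv2.resize(im,None,fx=6,fy=6,interpolation=cv2.INTER_CUBIC);cv2.circle(im,tuple(int(a*6+3) for a in q),4,(0,255,0),1)
cv2.imwrite("pics/s5.png",im)
E
```

```text
time: 10.32
ee_pos: [0.5788, 0.2467, -0.0265]
tcp_rot: [-179.9, -0.1, -175.5]
wrist_force: [-1.1, 0.5, 0.2]
opening: 0.0002
grasp_force: 0.0
time: 10.7
ee_pos: [0.5789, 0.2467, -0.0294]
tcp_rot: [-179.9, -0.1, -175.5]
wrist_force: [-0.1, 0.8, -0.7]
opening: 0.0004
grasp_force: 0.0
```

View pics/s5.png

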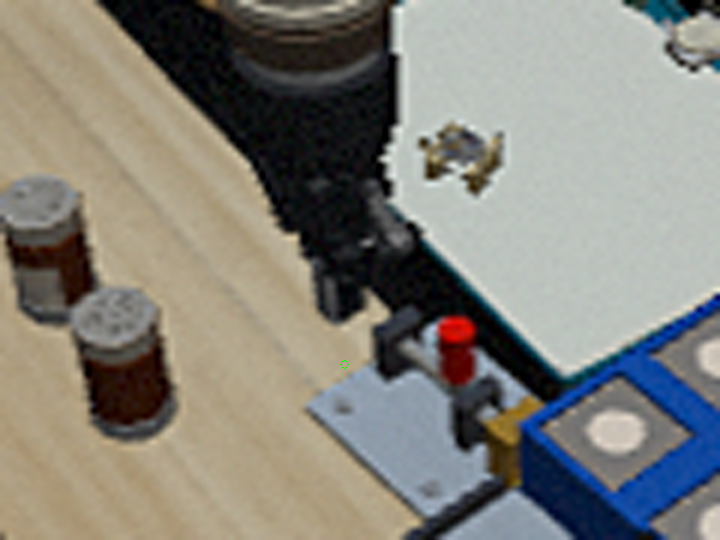

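The fingertip is at (335,318) in this crop and the reported TCP projects to (343,365), so the tip is just above the bench.

```bash
for i in 1; do python3 -m crank '[{"gripper":0,"travel":[0,0,2],"twist":[0,0,0]},{"gripper":0,"travel":[0,0,1],"twist":[0,0,0]},{"gripper":0,"travel":[0,0,0],"twist":[0,0,0]}]'; python3 -m crank '[{"gripper":0,"travel":[0,0,1],"twist":[0,0,0]},{"gripper":0,"travel":[0,0,1],"twist":[0,0,0]},{"gripper":0,"travel":[0,0,0],"twist":[0,0,0]}]'; done
```

```text
time: 11.12
ee_pos: [0.5789, 0.2467, -0.0324]
tcp_rot: [-179.9, -0.1, -175.5]
wrist_force: [0.7, -0.1, -0.2]
opening: 0.0001
grasp_force: 0.0
time: 11.5
ee_pos: [0.5789, 0.2467, -0.0344]
tcp_rot: [-179.9, -0.1, -175.5]
wrist_force: [0.3, -0.7, -0.2]
opening: 0.0003
grasp_force: 0.0
```

```bash
python3 -m crank '[{"gripper":0,"travel":[0,0,1],"twist":[0,0,0]},{"gripper":0,"travel":[0,0,1],"twist":[0,0,0]},{"gripper":0,"travel":[0,0,0],"twist":[0,0,0]}]'; python3 -m crank '[{"gripper":0,"travel":[0,0,1],"twist":[0,0,0]},{"gripper":0,"travel":[0,0,1],"twist":[0,0,0]},{"gripper":0,"travel":[0,0,0],"twist":[0,0,0]}]'; python3 -c "
from h import *
print(bot.get_obs()['q'])"
```

```text
time: 11.88
ee_pos: [0.5789, 0.2467, -0.0364]
tcp_rot: [-179.9, -0.1, -175.5]
wrist_force: [0.5, -0.1, 0.1]
opening: 0.0
grasp_force: 0.0
time: 12.25
ee_pos: [0.579, 0.2468, -0.0382]
tcp_rot: [-179.9, -0.0, -175.5]
wrist_force: [0.2, -0.1, 2.3]
opening: -0.0
grasp_force: 0.5
[23.1173 17.555  -1.0276 71.4895 -0.0655 18.6255]
```

Contact comes at reported z = −38 mm, so true tip height = reported + 38 mm. The knob grasp at true 50 mm is therefore reported 12 mm.

```bash
sed -i 's/^def go/OFF=.038\ndef go/; s/else z\])/else z-OFF])/' h.py; python3 -c "
from h import *
go((.5858,.1520),.05)"; python3 -m crank '[{"gripper":0,"travel":[0,0,-50],"twist":[0,0,0]},{"gripper":32,"travel":[0,0,-50],"twist":[0,0,0]},{"gripper":32,"travel":[-8,-32,0],"twist":[0,0,0]},{"gripper":32,"travel":[-7,-32,0],"twist":[0,0,0]},{"gripper":32,"travel":[0,-32,0],"twist":[0,0,0]},{"gripper":32,"travel":[0,0,0],"twist":[0,0,0]}]';python3 -c "
from h import *
go((.5858,.1520),.05)"
```

```text
twist [-0.0015 -0.0008 -0.0089] travel(aligned) mm [  1.4721 -94.9973 -50.1735] travel(now) [  0.671  -95.081  -50.0318]
time: 13.0
ee_pos: [0.6017, 0.1505, 0.0619]
tcp_rot: [-179.9, -0.1, -175.7]
wrist_force: [-0.0, 0.1, 0.2]
opening: 0.0322
grasp_force: 0.0
twist [-0.0018 -0.001  -0.0114] travel(aligned) mm [15.7397  2.8443 49.8929] travel(now) [15.7216  2.7534 49.9037]
```

```bash
python3 -m crank '[{"gripper":32,"travel":[15.7,2.8,0],"twist":[0,0,-0.011]},{"gripper":32,"travel":[0,0,0],"twist":[0,0,0]},{"gripper":32,"travel":[0,0,20],"twist":[0,0,0]},{"gripper":32,"travel":[0,0,15],"twist":[0,0,0]},{"gripper":32,"travel":[0,0,15],"twist":[0,0,0]},{"gripper":32,"travel":[0,0,0],"twist":[0,0,0]},{"gripper":0,"travel":[0,0,0],"twist":[0,0,0]},{"gripper":0,"travel":[0,0,0],"twist":[0,0,0]},{"gripper":0,"travel":[0,0,0],"twist":[0,0,0]}]' 30
```

```text
time: 14.12
ee_pos: [0.5856, 0.1537, 0.0121]
tcp_rot: [-179.9, -0.1, -174.9]
wrist_force: [-0.1, -3.2, -2.0]
opening: 0.0167
grasp_force: 29.7
```

Knob gripped (17 mm). Draw it back.

```bash
python3 -m crank '[{"gripper":0,"travel":[0,6,0],"twist":[0,0,0]},{"gripper":0,"travel":[0,8,0],"twist":[0,0,0]},{"gripper":0,"travel":[0,8,0],"twist":[0,0,0]},{"gripper":0,"travel":[0,8,0],"twist":[0,0,0]},{"gripper":0,"travel":[0,6,0],"twist":[0,0,0]},{"gripper":0,"travel":[0,2,0],"twist":[0,0,0]},{"gripper":0,"travel":[0,0,0],"twist":[0,0,0]}]'
```

```text
time: 15.0
ee_pos: [0.5827, 0.1864, 0.012]
tcp_rot: [-179.3, -0.1, -175.1]
wrist_force: [-0.3, -30.2, 5.4]
opening: 0.0164
grasp_force: 31.5
```

```bash
python3 -m crank '[{"gripper":0,"travel":[0,-2,0],"twist":[0,0,0]},{"gripper":32,"travel":[0,0,0],"twist":[0,0,0]},{"gripper":32,"travel":[0,0,0],"twist":[0,0,0]},{"gripper":32,"travel":[0,0,-25],"twist":[0,0,0]},{"gripper":32,"travel":[0,0,-35],"twist":[0,0,0]},{"gripper":32,"travel":[0,-20,-40],"twist":[0,0,0]},{"gripper":60,"travel":[0,-20,0],"twist":[0,0,0]},{"gripper":60,"travel":[0,0,0],"twist":[0,0,0]}]'
python3 - <<'E'
from h import *
c=bot.calibration("wrist");o=bot.get_obs()
im=bot.camera("wrist")[:,:,::-1].copy();cv2.imwrite("pics/w5.png",im)
h,s,v=hsv(im)
for t in (150,200):
  for ce_,s_ in blobs(((h<8)|(h>172))&(s>140)&(v>t),60): print(ce_,s_,onz(c,ce_,.074))
E
```

```text
time: 16.0
ee_pos: [0.5862, 0.1495, 0.1117]
tcp_rot: [-179.9, -0.0, -174.9]
wrist_force: [-0.1, 1.0, 0.3]
opening: 0.0599
grasp_force: 0.0
[296.3675 199.7032] [287 191  20  18 283] [0.5822 0.1862 0.074 ]
[296.2255 200.0468] [288 192  18  17 235] [0.5825 0.1861 0.074 ]
```

View pics/w5.png

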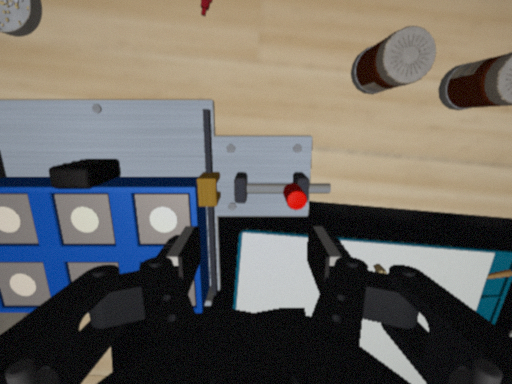

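The knob is now at (296,200), about 36 mm from its start and close to the outer guide. I'll regrip it higher and push once more to be sure it is at its end.

```bash
python3 -m crank '[{"gripper":34,"travel":[1,18,0],"twist":[0,0,0]},{"gripper":34,"travel":[0,18.5,20],"twist":[0,0,0]},{"gripper":34,"travel":[0,0,20],"twist":[0,0,0]},{"gripper":34,"travel":[0,0,25],"twist":[0,0,0]},{"gripper":34,"travel":[0,0,25],"twist":[0,0,0]},{"gripper":34,"travel":[0,0,0],"twist":[0,0,0]},{"gripper":0,"travel":[0,0,0],"twist":[0,0,0]},{"gripper":0,"travel":[0,0,0],"twist":[0,0,0]},{"gripper":0,"travel":[0,0,0],"twist":[0,0,0]}]' 30
python3 -m crank '[{"gripper":0,"travel":[0,2,0],"twist":[0,0,0]},{"gripper":0,"travel":[0,2,0],"twist":[0,0,0]},{"gripper":0,"travel":[0,0,0],"twist":[0,0,0]}]'
```

```text
time: 17.18
ee_pos: [0.5815, 0.1861, 0.022]
tcp_rot: [-179.9, -0.1, -174.9]
wrist_force: [-1.5, -3.3, -5.0]
opening: 0.0165
grasp_force: 29.6
time: 17.55
ee_pos: [0.5814, 0.1864, 0.0219]
tcp_rot: [-179.5, -0.1, -175.0]
wrist_force: [-1.1, -20.2, -2.3]
opening: 0.016
grasp_force: 30.4
```

Bolt confirmed at its stop. Release and move above the pull block.

```bash
python3 -m crank '[{"gripper":0,"travel":[0,-2,0],"twist":[0,0,0]},{"gripper":34,"travel":[0,-1,0],"twist":[0,0,0]},{"gripper":34,"travel":[0,0,0],"twist":[0,0,0]},{"gripper":34,"travel":[0,0,-40],"twist":[0,0,0]},{"gripper":60,"travel":[5,-40,-40],"twist":[0,0,0]},{"gripper":60,"travel":[5,-40,0],"twist":[0,0,0]},{"gripper":60,"travel":[5,-40,0],"twist":[0,0,0]},{"gripper":60,"travel":[5,-40,0],"twist":[0,0,0]},{"gripper":60,"travel":[0,-35,0],"twist":[0,0,0]},{"gripper":60,"travel":[0,0,0],"twist":[0,0,0]}]'
python3 - <<'E'
from h import *
c=bot.calibration("wrist")
im=bot.camera("wrist")[:,:,::-1].copy();cv2.imwrite("pics/w6.png",im)
h,s,v=hsv(im)
for ce_,s_ in blobs((v<50)&(np.arange(384)[:,None]<240),150): print("blk",ce_,s_)
f=((h>105)&(h<125)&(s>150)).astype(np.uint8)
print(proj(c,[.583,-.0114,.068]))
for ce_,s_ in blobs((s<40)&(v>190),200): print("white",ce_,s_,onz(c,ce_,.056))
g=go((.583,-.0114),.03)
E
```

```text
time: 18.8
ee_pos: [0.5797, -0.0103, 0.1028]
tcp_rot: [-179.9, 0.0, -175.0]
wrist_force: [0.6, 0.0, -0.4]
opening: 0.06
grasp_force: 0.0
blk [43.2791 85.3009] [   0    0   98  122 4357]
blk [144.9803 165.8898] [140 132  12  70 254]
blk [361.2714 162.0381] [357 132  10  62 210]
blk [253.2063 197.1336] [ 230  181   45   32 1168]
blk [393.8482 206.1728] [386 194  23  30 382]
blk [454.1594 200.0996] [442 194  30  13 251]
blk [460.4874 234.915 ] [370 223 142  17 835]
[251.2163 205.1356]
white [252.8854 243.4   ] [240 232  27  24 515] [ 0.6238 -0.0065  0.056 ]
white [253.0117 304.5859] [241 298  25  13 256] [ 0.6897 -0.0008  0.056 ]
twist [-0.0011  0.0003  0.0006] travel(aligned) mm [ -3.1827  -2.5882 110.6864] travel(now) [ -3.1493  -2.4635 110.6902]
```

View pics/w6.png

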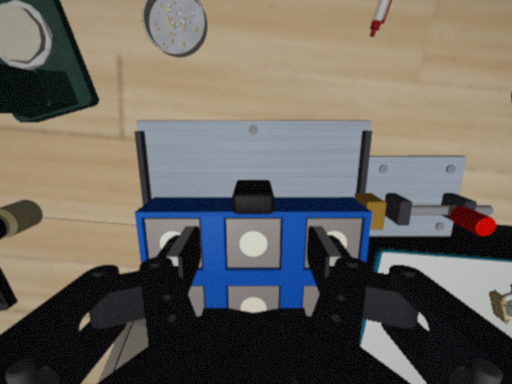

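The block top is at (253,203), centred under the gripper. Descend 3 mm towards the robot of its centre to clear the carrier wall, then grip and pull.

```bash
python3 -m crank '[{"gripper":60,"travel":[2.5,0,30],"twist":[0,0,0]},{"gripper":60,"travel":[0,0,25],"twist":[0,0,0]},{"gripper":60,"travel":[0,0,25],"twist":[0,0,0]},{"gripper":60,"travel":[0,0,25],"twist":[0,0,0]},{"gripper":60,"travel":[0,0,0],"twist":[0,0,0]},{"gripper":0,"travel":[0,0,0],"twist":[0,0,0]},{"gripper":0,"travel":[0,0,0],"twist":[0,0,0]},{"gripper":0,"travel":[0,0,0],"twist":[0,0,0]},{"gripper":0,"travel":[0,0,0],"twist":[0,0,0]}]' 50
python3 -m crank '[{"gripper":0,"travel":[4,0,0],"twist":[0,0,0]},{"gripper":0,"travel":[6,0,0],"twist":[0,0,0]},{"gripper":0,"travel":[8,0,0],"twist":[0,0,0]},{"gripper":0,"travel":[0,0,0],"twist":[0,0,0]}]'
```

```text
time: 19.98
ee_pos: [0.5776, -0.0113, -0.0007]
tcp_rot: [-179.7, 0.1, -175.0]
wrist_force: [-1.6, -13.2, 3.5]
opening: 0.0355
grasp_force: 51.5
time: 20.48
ee_pos: [0.56, -0.0129, -0.0007]
tcp_rot: [-179.7, 0.1, -175.0]
wrist_force: [0.3, -12.7, 1.3]
opening: 0.0353
grasp_force: 51.2
```

```bash
python3 -m crank '[{"gripper":0,"travel":[9,0,0],"twist":[0,0,0]},{"gripper":0,"travel":[9,0,0],"twist":[0,0,0]},{"gripper":0,"travel":[9,0,0],"twist":[0,0,0]},{"gripper":0,"travel":[9,0,0],"twist":[0,0,0]},{"gripper":0,"travel":[8,0,0],"twist":[0,0,0]},{"gripper":0,"travel":[6,0,0],"twist":[0,0,0]},{"gripper":0,"travel":[3,0,0],"twist":[0,0,0]},{"gripper":0,"travel":[2,0,0],"twist":[0,0,0]},{"gripper":0,"travel":[0,0,0],"twist":[0,0,0]}]'
```

```text
time: 21.6
ee_pos: [0.5082, -0.0175, -0.0007]
tcp_rot: [-179.7, 0.4, -175.0]
wrist_force: [16.7, -11.6, -10.2]
opening: 0.0354
grasp_force: 51.9
```

```bash
python3 -m crank '[{"gripper":0,"travel":[-2,0,0],"twist":[0,0,0]},{"gripper":60,"travel":[0,0,0],"twist":[0,0,0]},{"gripper":60,"travel":[0,0,0],"twist":[0,0,0]},{"gripper":60,"travel":[0,0,-40],"twist":[0,0,0]},{"gripper":60,"travel":[0,0,-50],"twist":[0,0,0]},{"gripper":0,"travel":[0,0,-50],"twist":[0,0,0]},{"gripper":0,"travel":[0,0,0],"twist":[0,0,0]},{"gripper":0,"travel":[0,0,0],"twist":[0,0,0]}]'
python3 - <<'E'
from h import *
c=bot.calibration("wrist")
im=bot.camera("wrist")[:,:,::-1].copy();cv2.imwrite("pics/w7.png",im)
h,s,v=hsv(im)
for ce_,s_ in blobs((s<40)&(v>190),150): print("white",ce_,s_,onz(c,ce_,.056))
ct=bot.calibration("top");im=bot.camera("top")[:,:,::-1].copy();cv2.imwrite("pics/t7.png",im);h,s,v=hsv(im)
R=np.zeros(h.shape,bool);R[125:205,240:330]=1
for ce_,s_ in blobs((s<40)&(v>225)&R): print("plate",ce_,s_[4],onz(ct,ce_,.056))
m=np.array([.590,-.0108]);X=np.array([.9962,.0872]);Y=np.array([-.0872,.9962])
for i in range(6): p=m+X*(-.035 if i<3 else .035)+Y*(.074*(1-i%3)); print(i,p)
go((m-X*.035+Y*.074),.09)
E
```

```text
time: 22.6
ee_pos: [0.506, -0.015, 0.137]
tcp_rot: [-179.9, -0.1, -174.9]
wrist_force: [0.2, 0.4, -0.8]
opening: 0.0053
grasp_force: 0.0
white [181.0918 232.3367] [170 222  23  22 392] [ 0.5605 -0.0862  0.056 ]
white [253.3394 232.4485] [250 222   8  22 165] [ 0.5538 -0.0104  0.056 ]
white [321.0544 232.5181] [310 222  23  22 386] [0.5476 0.0606 0.056 ]
white [252.7814 290.918 ] [245 281  15  19 183] [ 0.6243 -0.0048  0.056 ]
plate [305.8746 181.9439] 303 [ 0.588 -0.071  0.056]
plate [327.24  190.936] 125 [ 0.5608 -0.1338  0.056 ]
plate [280.8627 196.8137] 102 [0.5441 0.0035 0.056 ]
0 [0.5487 0.0599]
1 [ 0.5551 -0.0139]
2 [ 0.5616 -0.0876]
3 [0.6184 0.066 ]
4 [ 0.6249 -0.0077]
5 [ 0.6313 -0.0815]
twist [-0.0012 -0.0029  0.0023] travel(aligned) mm [-49.6989  70.9086  83.9514] travel(now) [-50.101   70.8941  83.7243]
```

```bash
python3 -m crank '[{"gripper":0,"travel":[-25,36,20],"twist":[0,0,0]},{"gripper":0,"travel":[-24,35,20],"twist":[0,0,0]},{"gripper":0,"travel":[0,0,30],"twist":[0,0,0]},{"gripper":0,"travel":[0,0,20],"twist":[0,0,0]},{"gripper":0,"travel":[0,0,20],"twist":[0,0,0]},{"gripper":0,"travel":[0,0,8],"twist":[0,0,0]},{"gripper":0,"travel":[0,0,5],"twist":[0,0,0]},{"gripper":0,"travel":[0,0,4],"twist":[0,0,0]},{"gripper":0,"travel":[0,0,0],"twist":[0,0,0]}]'
```

```text
time: 23.82
ee_pos: [0.5493, 0.0597, 0.0117]
tcp_rot: [-179.9, 0.1, -174.9]
wrist_force: [-1.8, -0.4, 7.6]
opening: 0.0001
grasp_force: 3.6
```

```bash
python3 -m crank '[{"gripper":0,"travel":[0,0,2],"twist":[0,0,0]},{"gripper":0,"travel":[0,0,2],"twist":[0,0,0]},{"gripper":0,"travel":[0,0,0],"twist":[0,0,0]}]'
python3 -m crank '[{"gripper":0,"travel":[0,0,-30],"twist":[0,0,0]},{"gripper":0,"travel":[0,0,-10],"twist":[0,0,0]},{"gripper":0,"travel":[0,-37,0],"twist":[0,0,0]},{"gripper":0,"travel":[0,-37,0],"twist":[0,0,0]},{"gripper":0,"travel":[0,0,20],"twist":[0,0,0]},{"gripper":0,"travel":[0,0,12],"twist":[0,0,0]},{"gripper":0,"travel":[0,0,6],"twist":[0,0,0]},{"gripper":0,"travel":[0,0,4],"twist":[0,0,0]},{"gripper":0,"travel":[0,0,0],"twist":[0,0,0]}]'
```

```text
time: 24.2
ee_pos: [0.5518, 0.06, 0.0115]
tcp_rot: [-179.9, 0.5, -174.9]
wrist_force: [-4.5, -0.0, 29.3]
opening: 0.0001
grasp_force: 14.5
time: 25.32
ee_pos: [0.5601, -0.014, 0.0114]
tcp_rot: [-179.8, 0.7, -174.8]
wrist_force: [-2.7, -1.9, 42.5]
opening: 0.0002
grasp_force: 21.0
```

Cells 0 and 1 both stop hard, so they hold stock. Cell 2 next.

```bash
python3 -m crank '[{"gripper":0,"travel":[0,0,-30],"twist":[0,0,0]},{"gripper":0,"travel":[0,0,-10],"twist":[0,0,0]},{"gripper":0,"travel":[4,-36,0],"twist":[0,0,0]},{"gripper":0,"travel":[0,-36,0],"twist":[0,0,0]},{"gripper":0,"travel":[0,0,20],"twist":[0,0,0]},{"gripper":0,"travel":[0,0,10],"twist":[0,0,0]},{"gripper":0,"travel":[0,0,5],"twist":[0,0,0]},{"gripper":0,"travel":[0,0,3],"twist":[0,0,0]},{"gripper":0,"travel":[0,0,0],"twist":[0,0,0]}]'
```

```text
time: 26.45
ee_pos: [0.5575, -0.0857, 0.0063]
tcp_rot: [-179.9, -0.0, -174.8]
wrist_force: [0.2, 0.1, -0.1]
opening: -0.0002
grasp_force: 0.0
```

```bash
python3 -m crank '[{"gripper":0,"travel":[-2,-1,6],"twist":[0,0,0]},{"gripper":0,"travel":[0,0,6],"twist":[0,0,0]},{"gripper":0,"travel":[0,0,6],"twist":[0,0,0]},{"gripper":0,"travel":[0,0,5],"twist":[0,0,0]},{"gripper":0,"travel":[0,0,4],"twist":[0,0,0]},{"gripper":0,"travel":[0,0,2],"twist":[0,0,0]},{"gripper":0,"travel":[0,0,0],"twist":[0,0,0]}]'
```

```text
time: 27.32
ee_pos: [0.5603, -0.087, -0.0205]
tcp_rot: [-179.9, 0.1, -174.9]
wrist_force: [-3.3, 1.8, 18.4]
opening: 0.0004
grasp_force: 9.2
```

Cell 2 is empty and its plate is on the floor. Cell 5 next.

```bash
python3 -m crank '[{"gripper":0,"travel":[0,0,-35],"twist":[0,0,0]},{"gripper":0,"travel":[0,0,-35],"twist":[0,0,0]},{"gripper":0,"travel":[-36,0,0],"twist":[0,0,0]},{"gripper":0,"travel":[-35,0,0],"twist":[0,0,0]},{"gripper":0,"travel":[0,0,18],"twist":[0,0,0]},{"gripper":0,"travel":[0,0,12],"twist":[0,0,0]},{"gripper":0,"travel":[0,0,6],"twist":[0,0,0]},{"gripper":0,"travel":[0,0,4],"twist":[0,0,0]},{"gripper":0,"travel":[0,0,0],"twist":[0,0,0]}]'
```

```text
time: 28.45
ee_pos: [0.6314, -0.0804, 0.0116]
tcp_rot: [-179.9, 0.3, -174.9]
wrist_force: [-3.5, 2.0, 23.5]
opening: 0.0
grasp_force: 11.5
```

Cell 5 holds stock. Cell 4 next.

```bash
python3 -m crank '[{"gripper":0,"travel":[0,0,-30],"twist":[0,0,0]},{"gripper":0,"travel":[0,0,-10],"twist":[0,0,0]},{"gripper":0,"travel":[1,37,0],"twist":[0,0,0]},{"gripper":0,"travel":[0,37,0],"twist":[0,0,0]},{"gripper":0,"travel":[0,0,20],"twist":[0,0,0]},{"gripper":0,"travel":[0,0,10],"twist":[0,0,0]},{"gripper":0,"travel":[0,0,6],"twist":[0,0,0]},{"gripper":0,"travel":[0,0,4],"twist":[0,0,0]},{"gripper":0,"travel":[0,0,0],"twist":[0,0,0]}]'
```

```text
time: 29.58
ee_pos: [0.6226, -0.0074, 0.007]
tcp_rot: [-179.9, -0.1, -174.9]
wrist_force: [0.8, 0.1, 0.3]
opening: 0.0007
grasp_force: 0.0
```

```bash
python3 -m crank '[{"gripper":0,"travel":[-2,0,6],"twist":[0,0,0]},{"gripper":0,"travel":[0,0,6],"twist":[0,0,0]},{"gripper":0,"travel":[0,0,6],"twist":[0,0,0]},{"gripper":0,"travel":[0,0,5],"twist":[0,0,0]},{"gripper":0,"travel":[0,0,4],"twist":[0,0,0]},{"gripper":0,"travel":[0,0,2],"twist":[0,0,0]},{"gripper":0,"travel":[0,0,0],"twist":[0,0,0]}]'
python3 -m crank '[{"gripper":0,"travel":[0,0,-50],"twist":[0,0,0]},{"gripper":0,"travel":[0,0,-50],"twist":[0,0,0]},{"gripper":0,"travel":[0,0,-50],"twist":[0,0,0]},{"gripper":70,"travel":[40,40,0],"twist":[0,0,0]},{"gripper":70,"travel":[40,45,0],"twist":[0,0,0]},{"gripper":70,"travel":[40,45,0],"twist":[0,0,0]},{"gripper":70,"travel":[0,45,0],"twist":[0,0,0]},{"gripper":70,"travel":[0,45,0],"twist":[0,0,0]},{"gripper":70,"travel":[0,0,0],"twist":[0,0,0]}]'
python3 - <<'E'
from h import *
c=bot.calibration("wrist")
im=bot.camera("wrist")[:,:,::-1].copy();cv2.imwrite("pics/w8.png",im)
ct=bot.calibration("top");im=bot.camera("top")[:,:,::-1].copy();cv2.imwrite("pics/t8.png",im)
t0=cv2.imread("pics/top0.png")
cv2.imwrite("pics/v8.png",np.hstack([cv2.imread("pics/w8.png")[:300],cv2.resize(im[180:270,140:230],(300,300))]))
print(np.abs(im.astype(int)-t0)[200:240,150:210].mean())
E
```

```text
time: 30.45
ee_pos: [0.6249, -0.0068, -0.0204]
tcp_rot: [-179.9, 0.0, -174.9]
wrist_force: [-3.6, -0.7, 12.9]
opening: -0.0001
grasp_force: 6.4
time: 31.58
ee_pos: [0.4844, 0.2041, 0.1272]
tcp_rot: [-179.9, -0.1, -174.7]
wrist_force: [-0.4, -1.1, -0.6]
opening: 0.0703
grasp_force: 0.0
30.280555555555555
```

View pics/w8.png

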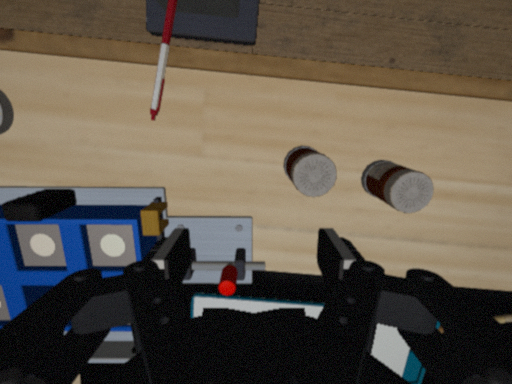

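The wrist view shows both bottles upright, with caps at (313,174) and (408,190).

```bash
python3 - <<'E'
from h import *
c=bot.calibration("wrist")
im=cv2.imread("pics/w8.png");h,s,v=hsv(im)
# cap masks: greyish, not wood
m=((s<45)&(v>90)&(v<220)).astype(np.uint8);m[:,:270]=0;m[:130]=0;m[225:]=0
m=cv2.morphologyEx(m,cv2.MORPH_OPEN,np.ones((7,7)))
for ce,st in blobs(m,300):
    print(ce,st,onz(c,ce,.069), onz(c,(313,174),.069),onz(c,(408,190),.069))
b=onz(c,(313,174),.069);go(b[:2],.044)
E
```

```text
[314.113  174.6907] [ 293  154   43   42 1442] [0.4617 0.2555 0.069 ] [0.4612 0.2544 0.069 ] [0.4682 0.3437 0.069 ]
[411.4287 191.8508] [ 391  172   42   41 1367] [0.4696 0.3472 0.069 ] [0.4612 0.2544 0.069 ] [0.4682 0.3437 0.069 ]
twist [-0.002  -0.0021  0.0034] travel(aligned) mm [ 19.1505  54.3878 121.3909] travel(now) [ 18.7058  54.6886 121.3251]
```

```bash
python3 -m crank '[{"gripper":70,"travel":[19,30,0],"twist":[0,0,0]},{"gripper":70,"travel":[0,25,0],"twist":[0,0,0]},{"gripper":70,"travel":[0,0,40],"twist":[0,0,0]},{"gripper":70,"travel":[0,0,40],"twist":[0,0,0]},{"gripper":70,"travel":[0,0,39],"twist":[0,0,0]},{"gripper":70,"travel":[0,0,0],"twist":[0,0,0]},{"gripper":30,"travel":[0,0,0],"twist":[0,0,0]},{"gripper":30,"travel":[0,0,0],"twist":[0,0,0]},{"gripper":30,"travel":[0,0,0],"twist":[0,0,0]},{"gripper":30,"travel":[0,0,0],"twist":[0,0,0]},{"gripper":30,"travel":[0,0,0],"twist":[0,0,0]}]' 40
```

```text
time: 33.05
ee_pos: [0.4629, 0.2551, 0.0111]
tcp_rot: [-180.0, 0.1, -174.9]
wrist_force: [-0.4, -0.1, 8.2]
opening: 0.0399
grasp_force: 40.0
```

```bash
python3 -m crank '[{"gripper":30,"travel":[0,0,-25],"twist":[0,0,0]},{"gripper":30,"travel":[0,0,-40],"twist":[0,0,0]},{"gripper":30,"travel":[0,0,-40],"twist":[0,0,0]},{"gripper":30,"travel":[0,0,0],"twist":[0,0,0]},{"gripper":30,"travel":[-35,-45,0],"twist":[0,0,0]},{"gripper":30,"travel":[-35,-45,0],"twist":[0,0,0]},{"gripper":30,"travel":[-35,-45,0],"twist":[0,0,0]},{"gripper":30,"travel":[-30,-45,0],"twist":[0,0,0]},{"gripper":30,"travel":[0,-45,0],"twist":[0,0,0]},{"gripper":30,"travel":[0,-45,0],"twist":[0,0,0]},{"gripper":30,"travel":[0,0,0],"twist":[0,0,0]},{"gripper":30,"travel":[0,0,0],"twist":[0,0,0]}]'
python3 - <<'E'
from h import *
c=bot.calibration("wrist")
im=bot.camera("wrist")[:,:,::-1].copy();cv2.imwrite("pics/w9.png",im)
o=bot.get_obs();go((.6255,-.0068),.062)
E
```

```text
time: 34.55
ee_pos: [0.6199, -0.0019, 0.1134]
tcp_rot: [-179.9, -0.1, -174.9]
wrist_force: [0.5, -0.2, -1.9]
opening: 0.04
grasp_force: 41.3
twist [-0.0012 -0.0017  0.0026] travel(aligned) mm [-5.0396 -5.8966 89.6176] travel(now) [-5.1752 -5.8048 89.6158]
```

View pics/w9.png

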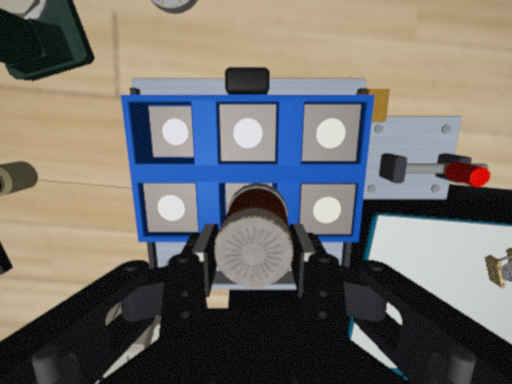

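The bottle hangs upright. The carrier rim corners are at about (122,96), (374,96), (138,241) and (362,241), so I'll check the cell centre from them.

```bash
python3 - <<'E'
from h import *
c=bot.calibration("wrist")
P=[onz(c,p,.058)[:2] for p in((122,96),(374,96),(362,241),(138,241))]
print(P,np.mean(P,0),np.linalg.norm(P[0]-P[1]),np.linalg.norm(P[1]-P[2]),np.degrees(np.arctan2(-(P[1]-P[0])[0],(P[1]-P[0])[1])))
for p in((175,132),):print(onz(c,p,.018))
for p in((331,132),(171,208),(327,210)):print(onz(c,p,.050))
o=bot.get_obs();q=proj(c,o["ee_pos"]+[0,0,.058]);print("tool axis at cap height",q,onz(c,(254,252),o["ee_pos"][2]+.058))
E
```

```text
[array([ 0.5444, -0.1176]), array([0.5258, 0.0915]), array([0.6563, 0.1069]), array([ 0.6754, -0.1072])] [ 0.6005 -0.0066] 0.2098577207271638 0.13136875137993473 5.082367777397983
[ 0.5725 -0.0845  0.018 ]
[0.5581 0.0629 0.05  ]
[ 0.6421 -0.0783  0.05  ]
[0.6308 0.071  0.05  ]
tool axis at cap height [252.3953 255.2608] [ 0.6181 -0.0007  0.1716]
```

```bash
python3 - <<'E'
from h import *
c=bot.calibration("wrist")
print(onz(c,(481,175),.074),"block",onz(c,(247,76),.068))
im=bot.camera("scene")[:,:,::-1].copy();cs=bot.calibration("scene");h,s,v=hsv(im)
for n,p in(("out70",[.5487,.0599,.050]),("out60",[.5587,.0608,.050])): print(n,proj(cs,p))
for ce,st in blobs((s<45)&(v>190)&(np.arange(512)[None]>220)&(np.arange(512)[None]<350)&(np.arange(384)[:,None]>140)&(np.arange(384)[:,None]<240),15): print(ce,st)
E
```

```text
[0.5813 0.1866 0.074 ] block [ 0.5213 -0.0147  0.068 ]
out70 [252.7713 196.1875]
out60 [255.5973 194.2776]
[260.1194 153.2671] [233 141  48  31 846]
[312.12 143.44] [310 141   7   6  25]
[275.1739 179.5   ] [271 177   9   6  46]
[256.0196 193.7843] [252 191   9   7  51]
[342.0526 196.    ] [337 192  11   9  19]
[293.5217 202.3478] [290 201   8   4  23]
[274.5738 210.3279] [270 207  10   8  61]
[313.9138 213.3103] [310 210   9   8  58]
[294.1702 234.6383] [290 232   9   7  47]
```

The knob reads the same as before, but the carrier crept about 10 mm inwards during the presses; it is still well out, and the scene view agrees. Shift the target to match and lower step by step.

```bash
python3 -m crank '[{"gripper":30,"travel":[-16.5,-5.5,0],"twist":[0,0,0]},{"gripper":30,"travel":[0,0,0],"twist":[0,0,0]},{"gripper":30,"travel":[0,0,20],"twist":[0,0,0]},{"gripper":30,"travel":[0,0,18],"twist":[0,0,0]},{"gripper":30,"travel":[0,0,6],"twist":[0,0,0]},{"gripper":30,"travel":[0,0,5],"twist":[0,0,0]},{"gripper":30,"travel":[0,0,3],"twist":[0,0,0]},{"gripper":30,"travel":[0,0,0],"twist":[0,0,0]}]'
```

```text
time: 35.65
ee_pos: [0.6372, -0.0061, 0.0623]
tcp_rot: [-179.9, -0.0, -174.9]
wrist_force: [0.0, 0.4, -1.7]
opening: 0.0403
grasp_force: 41.3
```

```bash
python3 -m crank '[{"gripper":30,"travel":[0,0,8],"twist":[0,0,0]},{"gripper":30,"travel":[0,0,8],"twist":[0,0,0]},{"gripper":30,"travel":[0,0,8],"twist":[0,0,0]},{"gripper":30,"travel":[0,0,6],"twist":[0,0,0]},{"gripper":30,"travel":[0,0,3],"twist":[0,0,0]},{"gripper":30,"travel":[0,0,0],"twist":[0,0,0]}]'
```

```text
time: 36.4
ee_pos: [0.6373, -0.0061, 0.0294]
tcp_rot: [-179.9, -0.0, -174.9]
wrist_force: [0.3, 1.0, -2.2]
opening: 0.0403
grasp_force: 41.3
```

```bash
python3 -m crank '[{"gripper":30,"travel":[0,0,1.5],"twist":[0,0,0]},{"gripper":30,"travel":[0,0,1.5],"twist":[0,0,0]},{"gripper":30,"travel":[0,0,0],"twist":[0,0,0]}]'
```

```text
time: 36.78
ee_pos: [0.6384, -0.006, 0.0289]
tcp_rot: [-179.9, 0.2, -174.9]
wrist_force: [-1.9, 1.0, 13.7]
opening: 0.0403
grasp_force: 42.7
```

The bottle is seated. Release and go to look at the second bottle.

```bash
python3 -m crank '[{"gripper":30,"travel":[0,0,-1.5],"twist":[0,0,0]},{"gripper":58,"travel":[0,0,0],"twist":[0,0,0]},{"gripper":58,"travel":[0,0,0],"twist":[0,0,0]},{"gripper":58,"travel":[0,0,-30],"twist":[0,0,0]},{"gripper":58,"travel":[0,0,-50],"twist":[0,0,0]},{"gripper":70,"travel":[0,0,-30],"twist":[0,0,0]},{"gripper":70,"travel":[30,60,0],"twist":[0,0,0]},{"gripper":70,"travel":[30,62,0],"twist":[0,0,0]},{"gripper":70,"travel":[30,62,0],"twist":[0,0,0]},{"gripper":70,"travel":[30,62,0],"twist":[0,0,0]},{"gripper":70,"travel":[0,62,0],"twist":[0,0,0]},{"gripper":70,"travel":[0,0,0],"twist":[0,0,0]}]'
python3 - <<'E'
from h import *
c=bot.calibration("wrist")
im=bot.camera("wrist")[:,:,::-1].copy();cv2.imwrite("pics/w10.png",im)
h,s,v=hsv(im)
m=((s<45)&(v>90)&(v<220)).astype(np.uint8);m[240:]=0
m=cv2.morphologyEx(m,cv2.MORPH_OPEN,np.ones((7,7)))
for ce,st in blobs(m,300): print(ce,st,onz(c,ce,.069))
print(bot.get_obs()["ee_pos"])
E
```

```text
time: 38.28
ee_pos: [0.5012, 0.2733, 0.1367]
tcp_rot: [-179.9, -0.1, -174.6]
wrist_force: [0.2, -0.7, -0.0]
opening: 0.0701
grasp_force: 0.0
[337.8524 165.5822] [ 318  145   41   42 1362] [0.4688 0.35   0.069 ]
[ 61.0568 173.7715] [  19  166   89   18 1427] [0.5008 0.0916 0.069 ]
[153.8792 214.9921] [ 110  196   89   44 3311] [0.534  0.1786 0.069 ]
[ 49.1791 219.392 ] [  26  200   47   40 1658] [0.5482 0.0757 0.069 ]
[0.5017 0.2714 0.1368]
```

```bash
python3 -c "
from h import *
go((.469,.3485),.0465)"
```

```text
twist [-0.0019 -0.0016  0.0055] travel(aligned) mm [ 25.8483  79.6523 128.2549] travel(now) [ 25.2068  80.0336 128.1452]
```

```bash
python3 -m crank '[{"gripper":70,"travel":[12.5,40,0],"twist":[0,0,0]},{"gripper":70,"travel":[13,40,0],"twist":[0,0,0]},{"gripper":70,"travel":[0,0,43],"twist":[0,0,0]},{"gripper":70,"travel":[0,0,43],"twist":[0,0,0]},{"gripper":70,"travel":[0,0,42],"twist":[0,0,0]},{"gripper":70,"travel":[0,0,0],"twist":[0,0,0]},{"gripper":30,"travel":[0,0,0],"twist":[0,0,0]},{"gripper":30,"travel":[0,0,0],"twist":[0,0,0]},{"gripper":30,"travel":[0,0,0],"twist":[0,0,0]},{"gripper":30,"travel":[0,0,0],"twist":[0,0,0]},{"gripper":30,"travel":[0,0,0],"twist":[0,0,0]}]' 40
python3 -m crank '[{"gripper":30,"travel":[0,0,-25],"twist":[0,0,0]},{"gripper":30,"travel":[0,0,-40],"twist":[0,0,0]},{"gripper":30,"travel":[0,0,-40],"twist":[0,0,0]},{"gripper":30,"travel":[0,0,0],"twist":[0,0,0]}]'
```

```text
time: 39.7
ee_pos: [0.4711, 0.3476, 0.0118]
tcp_rot: [180.0, 0.2, -174.9]
wrist_force: [0.3, -0.3, 7.8]
opening: 0.0404
grasp_force: 40.0
time: 40.2
ee_pos: [0.4715, 0.3483, 0.1187]
tcp_rot: [179.9, 0.3, -174.9]
wrist_force: [0.8, -0.5, -0.7]
opening: 0.0401
grasp_force: 41.1
```

```bash
python3 -m crank '[{"gripper":30,"travel":[0,-40,0],"twist":[0,0,0]},{"gripper":30,"travel":[0,-55,0],"twist":[0,0,0]},{"gripper":30,"travel":[0,-55,0],"twist":[0,0,0]},{"gripper":30,"travel":[-15,-55,0],"twist":[0,0,0]},{"gripper":30,"travel":[-15,-55,0],"twist":[0,0,0]},{"gripper":30,"travel":[-15,-55,0],"twist":[0,0,0]},{"gripper":30,"travel":[-17,-50,0],"twist":[0,0,0]},{"gripper":30,"travel":[0,-40,0],"twist":[0,0,0]},{"gripper":30,"travel":[0,-20,0],"twist":[0,0,0]},{"gripper":30,"travel":[0,0,0],"twist":[0,0,0]},{"gripper":30,"travel":[0,0,0],"twist":[0,0,0]}]'
python3 - <<'E'
from h import *
c=bot.calibration("wrist");print(bot.get_obs()["ee_pos"])
im=bot.camera("wrist")[:,:,::-1].copy();cv2.imwrite("pics/w11.png",im)
o=bot.get_obs();go((.5735,-.086),.062)
E
```

```text
time: 41.58
ee_pos: [0.5693, -0.0696, 0.1146]
tcp_rot: [-179.9, -0.1, -174.8]
wrist_force: [0.5, -0.5, -2.1]
opening: 0.0399
grasp_force: 41.3
[ 0.5693 -0.0696  0.1146]
twist [-0.0012 -0.001   0.0033] travel(aligned) mm [ -2.6071 -16.8417  90.7698] travel(now) [ -2.6391 -16.742   90.7873]
```

View pics/w11.png

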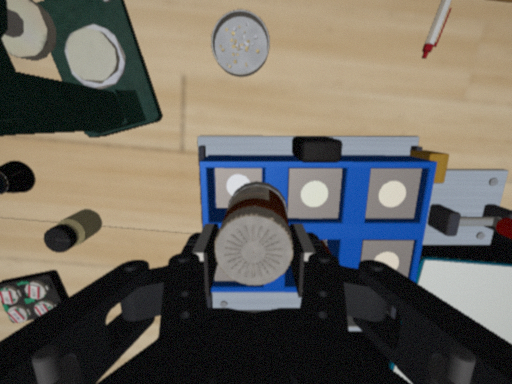

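The bottle hangs upright over cell 2. Plate 1 is at (315,194) and plate 0 at (393,194).

```bash
python3 - <<'E'
from h import *
c=bot.calibration("wrist")
a,b=onz(c,(315,194),.050),onz(c,(393,194),.050)
print(a,b,"cell2:",2*a-b, a+np.array([.0872,-.9962,0])*.074, "bottle",onz(c,(254,250),.1146+.038+.02))
c2=a+np.array([.0872,-.9962,0])*.074; bt=onz(c,(254,250),.1146+.038+.02); d=c2-bt; print("tool travel",-(.9962*d[0]+.0872*d[1]),-.0872*d[0]+.9962*d[1])
E
```

```text
[ 0.5658 -0.0106  0.05  ] [0.5591 0.0631 0.05  ] cell2: [ 0.5724 -0.0843  0.05  ] [ 0.5722 -0.0843  0.05  ] bottle [ 0.5665 -0.0689  0.1726]
tool travel -0.004364184642258682 -0.015881263370683
```

```bash
python3 -m crank '[{"gripper":30,"travel":[-4,-16.3,0],"twist":[0,0,0]},{"gripper":30,"travel":[0,0,0],"twist":[0,0,0]},{"gripper":30,"travel":[0,0,20],"twist":[0,0,0]},{"gripper":30,"travel":[0,0,18],"twist":[0,0,0]},{"gripper":30,"travel":[0,0,6],"twist":[0,0,0]},{"gripper":30,"travel":[0,0,5],"twist":[0,0,0]},{"gripper":30,"travel":[0,0,3],"twist":[0,0,0]},{"gripper":30,"travel":[0,0,0],"twist":[0,0,0]}]'
```

```text
time: 42.62
ee_pos: [0.575, -0.0866, 0.063]
tcp_rot: [-179.9, -0.0, -174.9]
wrist_force: [0.0, 0.2, -1.8]
opening: 0.0402
grasp_force: 41.3
```

```bash
python3 -m crank '[{"gripper":30,"travel":[0,0,8],"twist":[0,0,0]},{"gripper":30,"travel":[0,0,8],"twist":[0,0,0]},{"gripper":30,"travel":[0,0,8],"twist":[0,0,0]},{"gripper":30,"travel":[0,0,6],"twist":[0,0,0]},{"gripper":30,"travel":[0,0,3],"twist":[0,0,0]},{"gripper":30,"travel":[0,0,1],"twist":[0,0,0]},{"gripper":30,"travel":[0,0,0],"twist":[0,0,0]}]'
```

```text
time: 43.5
ee_pos: [0.5753, -0.0865, 0.0298]
tcp_rot: [-179.9, 0.0, -174.9]
wrist_force: [-1.2, 1.1, 4.5]
opening: 0.0395
grasp_force: 41.8
```

Contact at the plate. Release, rise and look at both bottles from near the block.

```bash
python3 -m crank '[{"gripper":58,"travel":[0,0,0],"twist":[0,0,0]},{"gripper":58,"travel":[0,0,0],"twist":[0,0,0]},{"gripper":58,"travel":[0,0,-30],"twist":[0,0,0]},{"gripper":58,"travel":[0,0,-50],"twist":[0,0,0]},{"gripper":10,"travel":[0,0,-30],"twist":[0,0,0]},{"gripper":10,"travel":[35,35,0],"twist":[0,0,0]},{"gripper":10,"travel":[35,36,0],"twist":[0,0,0]},{"gripper":10,"travel":[0,0,0],"twist":[0,0,0]},{"gripper":10,"travel":[0,0,0],"twist":[0,0,0]}]'
python3 - <<'E'
from h import *
c=bot.calibration("wrist");print(bot.get_obs()["ee_pos"])
im=bot.camera("wrist")[:,:,::-1].copy();cv2.imwrite("pics/w12.png",im)
t=bot.camera("scene")[:,:,::-1].copy();cv2.imwrite("pics/s12.png",t)
cv2.imwrite("pics/v12.png",np.hstack([cv2.resize(im,(460,345)),cv2.resize(t[130:265,190:320],(332,345))]))
E
```

```text
time: 44.62
ee_pos: [0.4994, -0.0221, 0.139]
tcp_rot: [-179.9, -0.0, -174.9]
wrist_force: [0.3, -0.6, 0.3]
opening: 0.0103
grasp_force: 0.0
[ 0.4994 -0.0221  0.139 ]
```

View pics/v12.png

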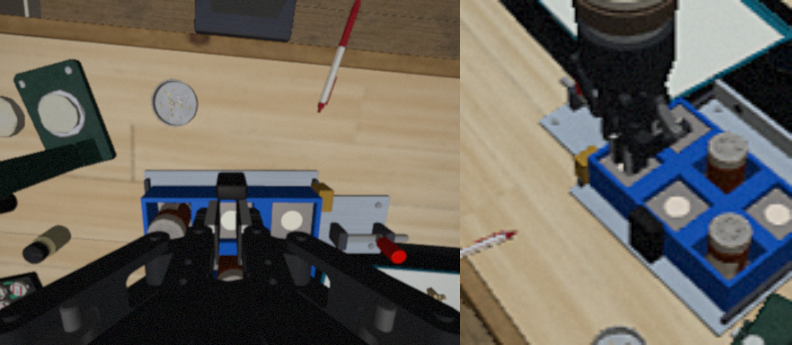

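The view shows both bottles upright and sunk in cells 2 and 4. Next I push the carrier home with shut fingers against the block's front face.

```bash
python3 -m crank '[{"gripper":0,"travel":[13,4,0],"twist":[0,0,0]},{"gripper":0,"travel":[0,0,0],"twist":[0,0,0]},{"gripper":0,"travel":[0,0,50],"twist":[0,0,0]},{"gripper":0,"travel":[0,0,50],"twist":[0,0,0]},{"gripper":0,"travel":[0,0,38],"twist":[0,0,0]},{"gripper":0,"travel":[0,0,0],"twist":[0,0,0]},{"gripper":0,"travel":[-8,0,0],"twist":[0,0,0]},{"gripper":0,"travel":[-8,0,0],"twist":[0,0,0]},{"gripper":0,"travel":[-8,0,0],"twist":[0,0,0]},{"gripper":0,"travel":[0,0,0],"twist":[0,0,0]}]'
```

```text
time: 45.98
ee_pos: [0.5107, -0.0172, 0.0015]
tcp_rot: [-179.9, 0.0, -174.9]
wrist_force: [-0.2, -0.8, -0.9]
opening: -0.0004
grasp_force: 0.0
```

```bash
python3 -m crank '[{"gripper":0,"travel":[-7,0,0],"twist":[0,0,0]},{"gripper":0,"travel":[-7,0,0],"twist":[0,0,0]},{"gripper":0,"travel":[-7,0,0],"twist":[0,0,0]},{"gripper":0,"travel":[-7,0,0],"twist":[0,0,0]},{"gripper":0,"travel":[-7,0,0],"twist":[0,0,0]},{"gripper":0,"travel":[-5,0,0],"twist":[0,0,0]},{"gripper":0,"travel":[-4,0,0],"twist":[0,0,0]},{"gripper":0,"travel":[0,0,0],"twist":[0,0,0]}]'
```

```text
time: 46.98
ee_pos: [0.5536, -0.0133, 0.0009]
tcp_rot: [-179.9, -0.0, -174.9]
wrist_force: [-0.6, 0.5, -0.1]
opening: -0.0003
grasp_force: 0.4
```

```bash
python3 -m crank '[{"gripper":0,"travel":[-3,0,0],"twist":[0,0,0]},{"gripper":0,"travel":[-3,0,0],"twist":[0,0,0]},{"gripper":0,"travel":[-3,0,0],"twist":[0,0,0]},{"gripper":0,"travel":[0,0,0],"twist":[0,0,0]}]'
```

```text
time: 47.48
ee_pos: [0.5617, -0.0126, 0.0007]
tcp_rot: [-179.9, -0.1, -174.9]
wrist_force: [-5.3, -1.3, 2.8]
opening: -0.0004
grasp_force: 2.7
```

```bash
python3 -m crank '[{"gripper":0,"travel":[-3,0,0],"twist":[0,0,0]},{"gripper":0,"travel":[-2,0,0],"twist":[0,0,0]},{"gripper":0,"travel":[-1,0,0],"twist":[0,0,0]},{"gripper":0,"travel":[0,0,0],"twist":[0,0,0]}]'
```

```text
time: 47.98
ee_pos: [0.5613, -0.0126, 0.0007]
tcp_rot: [-179.9, -0.8, -174.9]
wrist_force: [-39.0, -3.5, 23.7]
opening: 0.0001
grasp_force: 19.9
```

The carrier is hard against the rear stop (39 N). Back off and go to the knob.

```bash
python3 -m crank '[{"gripper":0,"travel":[8,0,0],"twist":[0,0,0]},{"gripper":0,"travel":[12,0,0],"twist":[0,0,0]},{"gripper":0,"travel":[0,0,-45],"twist":[0,0,0]},{"gripper":0,"travel":[0,0,-50],"twist":[0,0,0]},{"gripper":34,"travel":[0,40,0],"twist":[0,0,0]},{"gripper":34,"travel":[0,50,0],"twist":[0,0,0]},{"gripper":34,"travel":[0,50,0],"twist":[0,0,0]},{"gripper":34,"travel":[-10,40,0],"twist":[0,0,0]},{"gripper":34,"travel":[0,0,0],"twist":[0,0,0]},{"gripper":34,"travel":[0,0,0],"twist":[0,0,0]}]'
python3 - <<'E'
from h import *
c=bot.calibration("wrist");print(bot.get_obs()["ee_pos"])
im=bot.camera("wrist")[:,:,::-1].copy();cv2.imwrite("pics/w13.png",im);h,s,v=hsv(im)
for ce_,s_ in blobs(((h<8)|(h>172))&(s>140)&(v>190),60): print(ce_,s_,onz(c,ce_,.074))
for ce,st in blobs((s<40)&(v>190)&(np.arange(512)[None]<240),150): print(ce,st,onz(c,ce,.05))
go((.582,.1855),.052)
E
```

```text
time: 49.22
ee_pos: [0.5421, 0.1664, 0.0953]
tcp_rot: [-179.9, -0.1, -174.9]
wrist_force: [0.1, -0.5, 0.1]
opening: 0.0339
grasp_force: 0.0
[0.5421 0.1664 0.0953]
[271.0833 252.2348] [264 247  18  14 132] [0.5804 0.1849 0.074 ]
twist [-0.0016 -0.0008  0.0017] travel(aligned) mm [-41.3776  16.0545  81.4473] travel(now) [-41.4719  16.1154  81.3873]
```

```bash
python3 -m crank '[{"gripper":34,"travel":[-20,16,0],"twist":[0,0,0]},{"gripper":34,"travel":[-21,0,0],"twist":[0,0,0]},{"gripper":34,"travel":[0,0,0],"twist":[0,0,0]},{"gripper":34,"travel":[0,0,20],"twist":[0,0,0]},{"gripper":34,"travel":[0,0,20],"twist":[0,0,0]},{"gripper":34,"travel":[0,0,20],"twist":[0,0,0]},{"gripper":34,"travel":[0,0,19],"twist":[0,0,0]},{"gripper":34,"travel":[0,0,0],"twist":[0,0,0]},{"gripper":0,"travel":[0,0,0],"twist":[0,0,0]},{"gripper":0,"travel":[0,0,0],"twist":[0,0,0]},{"gripper":0,"travel":[0,0,0],"twist":[0,0,0]}]' 30
python3 -m crank '[{"gripper":0,"travel":[0,-6,0],"twist":[0,0,0]},{"gripper":0,"travel":[0,-8,0],"twist":[0,0,0]},{"gripper":0,"travel":[0,-8,0],"twist":[0,0,0]},{"gripper":0,"travel":[0,-8,0],"twist":[0,0,0]},{"gripper":0,"travel":[0,-4,0],"twist":[0,0,0]},{"gripper":0,"travel":[0,-2,0],"twist":[0,0,0]},{"gripper":0,"travel":[0,0,0],"twist":[0,0,0]}]'
```

```text
time: 50.65
ee_pos: [0.5818, 0.186, 0.0172]
tcp_rot: [-179.9, -0.0, -174.9]
wrist_force: [-2.1, -2.2, 3.4]
opening: 0.0163
grasp_force: 29.9
time: 51.52
ee_pos: [0.585, 0.15, 0.0172]
tcp_rot: [-179.9, -0.0, -174.9]
wrist_force: [-3.8, -0.3, 5.4]
opening: 0.0166
grasp_force: 30.2
```

Moved 36 mm with no stop yet. Push on gently.

```bash
python3 -m crank '[{"gripper":0,"travel":[0,-2,0],"twist":[0,0,0]},{"gripper":0,"travel":[0,-2,0],"twist":[0,0,0]},{"gripper":0,"travel":[0,-1,0],"twist":[0,0,0]},{"gripper":0,"travel":[0,0,0],"twist":[0,0,0]}]'
```

```text
time: 52.02
ee_pos: [0.5854, 0.1461, 0.0171]
tcp_rot: [180.0, -0.0, -174.8]
wrist_force: [-4.5, 5.6, 5.1]
opening: 0.0166
grasp_force: 30.2
```

```bash
python3 -m crank '[{"gripper":0,"travel":[0,-2,0],"twist":[0,0,0]},{"gripper":0,"travel":[0,-2,0],"twist":[0,0,0]},{"gripper":0,"travel":[0,0,0],"twist":[0,0,0]}]'
```

```text
time: 52.4
ee_pos: [0.5854, 0.1459, 0.0172]
tcp_rot: [179.6, -0.0, -174.7]
wrist_force: [-5.6, 23.8, 4.3]
opening: 0.0165
grasp_force: 30.7
```

The bolt is at its stop, 40 mm from drawn. Release, retreat and check.

```bash
python3 -m crank '[{"gripper":0,"travel":[0,3,0],"twist":[0,0,0]},{"gripper":32,"travel":[0,0,0],"twist":[0,0,0]},{"gripper":32,"travel":[0,0,0],"twist":[0,0,0]},{"gripper":32,"travel":[0,0,-30],"twist":[0,0,0]},{"gripper":32,"travel":[0,0,-50],"twist":[0,0,0]},{"gripper":32,"travel":[30,40,-40],"twist":[0,0,0]},{"gripper":32,"travel":[30,50,0],"twist":[0,0,0]},{"gripper":32,"travel":[30,50,0],"twist":[0,0,0]},{"gripper":32,"travel":[0,0,0],"twist":[0,0,0]},{"gripper":32,"travel":[0,0,0],"twist":[0,0,0]}]'
python3 - <<'E'
from h import *
t=bot.camera("scene")[:,:,::-1].copy();cv2.imwrite("pics/s14.png",cv2.resize(t[120:320,200:440],(720,600)))
E
```

```text
time: 53.65
ee_pos: [0.4844, 0.2746, 0.1353]
tcp_rot: [-179.9, -0.0, -174.9]
wrist_force: [0.2, -0.3, 0.3]
opening: 0.0322
grasp_force: 0.0
```

View pics/s14.png

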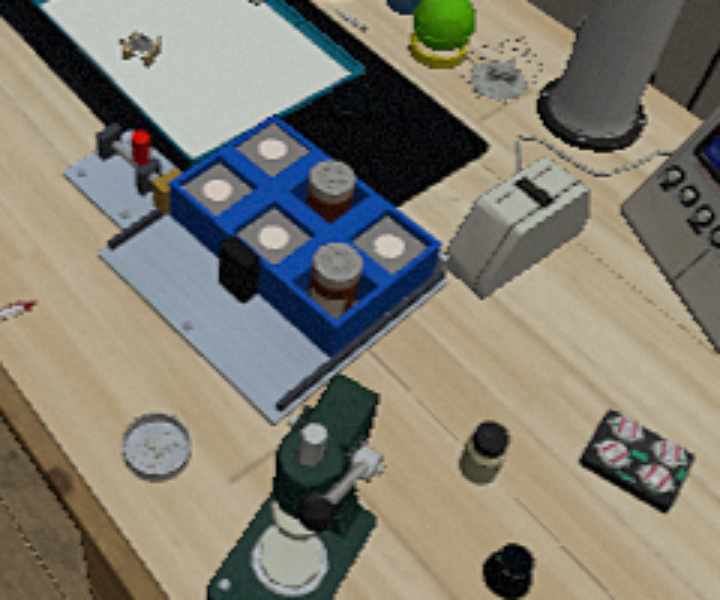

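Carrier home, both bottles upright at (331,185) and (336,270), bystanders in place. The knob may have come back slightly with my 3 mm back-off, so I'm comparing it with the start image.

```bash
python3 - <<'E'
from h import *
c=bot.calibration("scene")
a=cv2.imread("pics/scene0.png");b=bot.camera("scene")[:,:,::-1].copy();w=bot.camera("wrist")[:,:,::-1].copy()
for im in(a,b):
    h,s,v=hsv(im);m=((h<8)|(h>172))&(s>140)&(v>100);m[:150]=0;m[180:]=0;m[:,:225]=0;m[:,265:]=0
    for ce,st in blobs(m,4):print(ce,st)
for y in (.1465,.1495): print(proj(c,[.586,y,.06]))
cw=bot.calibration("wrist");h,s,v=hsv(w)
for ce_,s_ in blobs(((h<8)|(h>172))&(s>140)&(v>190),60): print(ce_,s_,onz(cw,ce_,.074))
E
```

```text
[245.619  164.5714] [243 163   6   4  21]
[246.3636 165.3182] [244 163   6   5  22]
[245.8093 168.6762]
[245.2102 168.0527]
```

```bash
python3 -c "
from workcell import bot
print(bot.job_done())"
```

```text
the job is handed in; nothing more can be done
None
```

I handed the job in at about 54 s: the two bottles on the bench stand upright in empty cells 2 and 4, the carrier is home against its stop, the bolt is shot to its end, and the vial, tin and loupe look undisturbed in the last picture; the judge gave no verdict.

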